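Rinsed bottles onto the drying stand

ROBOT

A 7-joint arm with a two-finger parallel gripper is mounted at the origin on a cart in front of the work surface, level with it; the furniture and walls round the work are solid. World frame = base frame: x ahead of the robot, y to its left, z up, the work surface at z = 0. Lengths are in m, angles in rad, forces in N, time in s.
With the tool pointing down it reaches from about 0.4 to 0.85 m from the base axis. Payload 10.4 kg.
Tool frame: the origin (TCP) lies on the mounting face of the last link; the fingertips stand ahead of it and the grasp point (between the pads) lies 164 mm ahead of it (env.tips_ahead is the x of the fingertips in the tool frame, in m); x points along the fingers, z is the direction in which the jaws open and shut, and the axes are right-handed (so a half turn about x gives the same grasp; the last joint's range is limited). The gripper opens to 87 mm and grips with 3 to 60 N. Pads are 19 mm wide; open, the fingers measure 117 mm over their backs; the gripper's body (75 mm by 190 mm) begins 51 mm behind the grasp point.
Start: joints at [1.305, 0.332, -0.065, 1.46, 0.022, 1.35, -0.088], TCP at [0.15, -0.607, 0.405] pointing down, gripper open.
Joint ranges: [-2.6, 2.6], [-0.5, 2.12], [-1.47, 1.34], [0.16, 2.42], [-1.27, 4.41], [0.06, 2.06], [-2.6, 2.6]. Speed limits (rad/s): [2.22, 2.22, 2.79, 2.79, 3.14, 3.14, 3.14].

INTERFACE

Orientations are given as [roll, pitch, yaw] about the fixed x, y, z axes, in that order (R = Rz(yaw) Ry(pitch) Rx(roll)).
In Python, from rig import telemetry, imaging, order, env gives the robot as it stands.
- The arm moves only by the tool step_arm, never from a script. Its argument "commands" is one flat list of numbers, 7 for each row, row after row: the turn, a rotation vector about the tool's x, y, z each as a share of 90 degrees, from -1 to 1, then the shift along the tool's x, y, z each as a share of 4 cm, from -1 to 1, then the opening, from -1 (shut) to 1 (fully open), so that 0 is half open. In form: [ax, ay, az, x, y, z, grip, ax, ay, az, x, y, z, grip, ...]. A call has 1 to 5 rows; each row shifts and turns the pose as measured when the row begins, along the tool's axes as they then stand; what a row does not reach is not made up. A row lasts 1/8 s, in which the tool goes at most 62.5 mm and 10.7 degrees, less where a joint would pass 70% of its speed; a pose out of reach is approached as far as the arm can. A call with a number of a shift or a turn outside -1 to 1 is refused whole. A call with a gripper value outside its range is refused whole. The fingers move at their own pace and stop on an object; "grip_force" is the grip in N (left out, the last holds). Time passes only in rows, so rows that do not move let the fingers close. It gives the time, the measured TCP pose, the force and the opening at its end, in the units of the state.
- telemetry.state(): the state, without advancing time (a new reading comes with each control period).
- imaging.camera(name): name is "scene" or "side" or "wrist"; returns a dict with "frame" (480x640x3 uint8, red, green, blue), "intrinsics" (3x3 intrinsics, pixels), "D" ([k1, k2, p1, p2, k3] as OpenCV has them; the pictures are not rectified), "rvec" (rotation vector, rad) and "tvec" (3), from world to camera coordinates, as OpenCV has them; the wrist camera has in their place "T_tool_cam" (4x4, takes a point from camera to tool coordinates, whose origin is the TCP and whose axes are the tool frame's). Camera axes: x right, y down, z forward; pixel columns grow to the right and rows downward; lengths in m; the calibration is good to about 2 mm. A picture is of the moment at which its call begins: read the wrist's pose just before it. There is no depth.
- order.finish_job(): hands the job in, once; it reports no verdict.
The state is a dict: "t": time; "joints": joint angles; "joint_velocities": joint speeds; "joint_efforts": joint torques, N m; "position": TCP position; "orientation": TCP orientation; "force": force on the tool from outside, world axes, zero at the start; "torque": the same for the moment, N m; "finger_gap": opening from 0.0 (shut) to 1.0 (fully open).
Only numpy, scipy, OpenCV 4.12 (cv2) and the standard library are available. Lean on these libraries where they do the work, as an engineer would, in place of code of your own. Each camera call takes 0.05 s, during which the arm holds its last target.

TASK

The two rinsed square bottles must drain before they are refilled. Turn each one upside down and slide its neck over the peg that fits it on the drying stand, the large bottle on the thick peg and the small bottle on the thin peg, so that it stands straight with its mouth fully down on the peg's collar, and let go. Do not disturb the beaker already draining on the stand, the spirit lamp or the brown jar.

Things in the scene. Friction and masses are not known exactly. Their poses are not given: they have to be found in the camera images.
- large_bottle_center (a point): Centre of the large bottle (half-way along, on its axis): milky white plastic, hollow, loose, about 60 g, 104 mm long, square body 46 x 46 mm, round narrow neck. It starts lying on a flat side, axis 23 mm above the bench. x axis: along the bottle from bottom (-52 mm) to mouth (+52 mm); z axis: up at the start. The square body spans x = -52 to +18 mm (middle -17), the shoulder +18 to +30
- large_bottle_mouth (a point): Centre of the large bottle's open mouth, in the plane of the rim; axes as for its centre. The neck is 22 mm long, 23 mm thick (a bead at its foot 29 mm), bore 16.6 mm. The body behind it is hollow, so a peg can reach in beyond the neck
- small_bottle_center (a point): Centre of the small bottle: the same kind, about 35 g, 84 mm long, square body 34 x 34 mm. It starts lying on a flat side, axis 17 mm above the bench. x axis: along the bottle from bottom (-42 mm) to mouth (+42 mm); z axis: up at the start. The square body spans x = -42 to +14 mm (middle -14), the shoulder +14 to +23
- small_bottle_mouth (a point): Centre of the small bottle's open mouth, in the plane of the rim; axes as for its centre. The neck is 19 mm long, 17 mm thick (bead 23 mm), bore 11.2 mm. The body behind it is hollow, so a peg can reach in beyond the neck
- stand: Drying stand, fixed: a metal drip tray, 100 mm (its x) by 244 mm (its y), rim 26 mm above the bench, with three upright round-tipped steel pegs along its y axis at x = 0: thick peg at y = +84 mm, thin peg at +2 mm, a third (under the beaker) at -80 mm. Origin on the bench under its centre, z up. A shelf overhangs the bench from world x = 0.73 on: keep the arm out from under it
- thick_peg_seat (a point): Foot of the thick peg: the point on its axis level with the ribbed top of its grey collar, where the large bottle's mouth comes to rest; 26 mm above the bench. The peg is 12 mm thick, its half-round tip 55 mm above this point; the collar is 36 mm across. Axes as for the stand
- thin_peg_seat (a point): Foot of the thin peg: the point on its axis level with the ribbed top of its grey collar, where the small bottle's mouth comes to rest; 26 mm above the bench. The peg is 7 mm thick, its half-round tip 46 mm above this point; the collar is 30 mm across. Axes as for the stand
- beaker: Milky plastic beaker, 61 mm across, 88 mm tall, loose, upside down over the third peg of the stand; its top is 101 mm above the bench. Origin at the centre of its bottom, which is now on top (its own z axis points down). To be left alone
- spirit_lamp: Spirit lamp, 66 mm across and 69 mm tall, loose, standing on the bench beyond the bottles. Origin at the centre of its underside. To be left alone
- jar: Brown jar with a black lid, 43 mm across and 55 mm tall, loose, standing on the bench beyond the bottles. Origin at the centre of its underside. To be left alone
Mind the look-alikes: they are no part of the job. Leave any purple look-alike of the part that bears large_bottle_center alone.

How it is judged:
At the end, for the whole second after the job is handed in: Both bottles stand upside down within 8 degrees of straight, the mouth of the large one within 7 mm of the foot of the thick peg and that of the small one within 7 mm of the foot of the thin peg; beaker, spirit lamp and jar within 15 mm of where they were, the beaker still upside down (distance between large_bottle_mouth and thick_peg_seat below 0.007 m and angle between each of large_bottle_mouth, small_bottle_mouth's own x axis and vertical above 3 rad and distance between small_bottle_mouth and thin_peg_seat below 0.007 m and angle between beaker's own z axis and vertical above 3 rad and distance of each of beaker, spirit_lamp, jar from where it was at the start of the episode below 0.015 m); the robot touches nothing.
It fails at once if the draining beaker, the spirit lamp or the jar is shoved more than 25 mm (distance of any of beaker, spirit_lamp, jar from where it was at the start of the episode above 0.025 m).
It also fails if it takes over 64 s, if anything falls off the work surface, if the arm or the gripper's body presses on something with over 40 N, if the wrist force passes 120 N, or if a joint passes its speed limit or range.

## Working session

There is one attempt and no reset: what is moved stays moved. The work goes in short steps, Python scripts to look and compute and a tool call to move; the robot and the scene stay as the last step left them, time stands still between calls to the robot, and variables do not carry over. Pictures are saved under pics/ and viewed, and the job is handed in when it is done.

Besides the shell and the picture viewer there is one more tool, called after "Request:" as a command line: name --argument value ..., lists and objects as JSON in quotes. step_arm: Moves the arm, as the interface text tells. Its arguments: {"type":"object","properties":{"commands":{"type":"array"},"grip_force":{"type":"number"}},"required":["commands"]}

```bash
ls; mkdir -p pics; python3 - <<'E'
from rig import telemetry, imaging, order, env
import cv2
print(telemetry.state()); print([ (k,getattr(env,k)) for k in dir(env) if k[0]!='_'])
for n in ("scene","side","wrist"):
    c=imaging.camera(n); cv2.imwrite(f"pics/{n}0.png",c["frame"][:,:,::-1])
    print(n,{k:v for k,v in c.items() if k!="frame"})
E
```

```text
pics
{'t': 0.0, 'joints': array([ 1.30540005,  0.33286097, -0.0646917 ,  1.46092406,  0.0215886 ,
        1.34990276, -0.08848808]), 'joint_velocities': array([-1.79408530e-03,  4.77011409e-04,  9.86385764e-04, -7.97224258e-05,
        3.08869371e-04,  1.86369068e-03,  7.46251333e-04]), 'joint_efforts': array([-5.15917818e-04, -6.23266983e+01,  2.45539681e-02, -3.89898670e+01,
       -6.13698503e-02,  3.98388016e-02,  1.43570282e-04]), 'position': array([ 0.15023419, -0.60654492,  0.40396879]), 'orientation': array([-3.10126701,  1.56939612,  1.85394044]), 'force': array([-0.19648829,  0.90800035,  0.69911552]), 'torque': array([-0.01014033,  0.05310371, -0.0187625 ]), 'finger_gap': 0.9996963036867478}
[('MotionError', <class 'rig.MotionError'>), ('tips_ahead', 0.1822)]
scene {'intrinsics': array([[507.26669744,   0.        , 316.63507479],
       [  0.        , 507.26669744, 237.11473424],
       [  0.        ,   0.        ,   1.        ]]), 'D': array([-0.05693153,  0.        ,  0.        ,  0.        ,  0.        ]), 'rvec': array([ 1.35193902, -2.32846529,  0.80157082]), 'tvec': 
[... 313 characters left out ...]
[ 0.43001181, -2.65491827,  1.31896687]), 'tvec': array([0.52388611, 0.22662249, 0.81148111])}
wrist {'intrinsics': array([[357.11293637,   0.        , 322.655883  ],
       [  0.        , 357.11293637, 238.93701044],
       [  0.        ,   0.        ,   1.        ]]), 'D': array([-0.0583442,  0.       ,  0.       ,  0.       ,  0.       ]), 'T_tool_cam': array([[-9.75989584e-04, -2.80312216e-01,  9.59908386e-01,
         2.07663720e-02],
       [ 3.92006480e-04, -9.59908876e-01, -2.80311961e-01,
         7.62905103e-02],
       [ 9.99999447e-01,  1.02708753e-04,  1.04674527e-03,
        -2.49263430e-04],
       [ 0.00000000e+00,  0.00000000e+00,  0.00000000e+00,
         1.00000000e+00]])}
```

View pics/scene0.png

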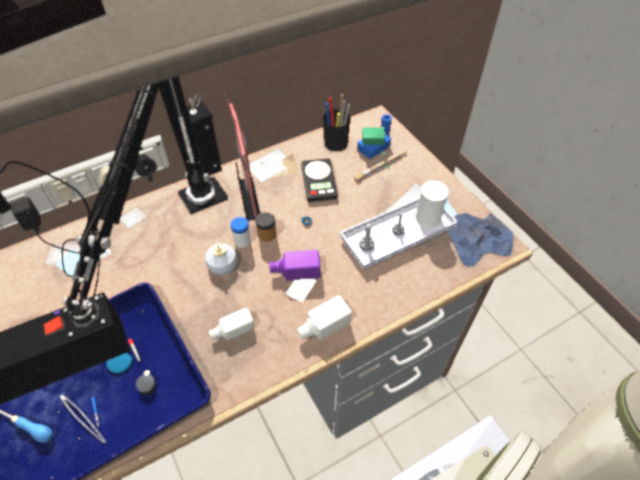

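View pics/side0.png

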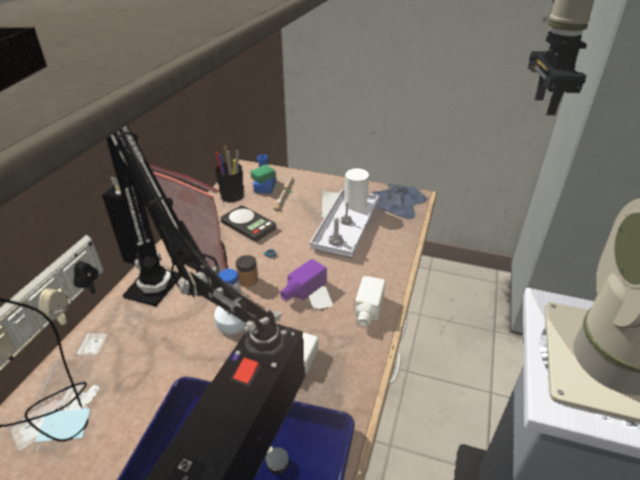

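View pics/wrist0.png

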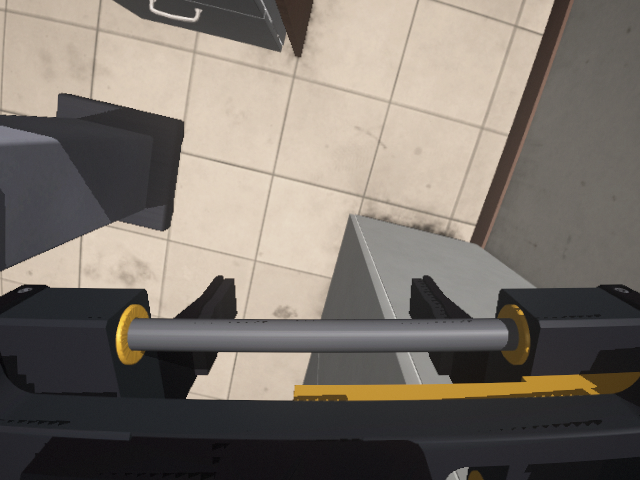

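```bash
cat > h.py <<'E'
from rig import telemetry, imaging, order, env
import cv2, numpy as np
from scipy.spatial.transform import Rotation as Ro
def toolT(st):
    T=np.eye(4);T[:3,:3]=Ro.from_euler('xyz',st['orientation']).as_matrix();T[:3,3]=st['position'];return T
def cam(n):
    st=telemetry.state(); c=imaging.camera(n)
    if n=='wrist':
        W=np.linalg.inv(toolT(st)@c['T_tool_cam']); c['rvec']=cv2.Rodrigues(W[:3,:3])[0].ravel(); c['tvec']=W[:3,3]
    return c
def ray(c,px):
    px=np.array(px,float).reshape(-1,1,2)
    u=cv2.undistortPoints(px,c['intrinsics'],c['D'])[:,0]
    R=cv2.Rodrigues(c['rvec'])[0]; d=np.c_[u,np.ones(len(u))]@R; return -R.T@c['tvec'],d
def plane(c,px,z):
    o,d=ray(c,px); return o+d*((z-o[2])/d[:,2])[:,None]
def proj(c,P): return cv2.projectPoints(np.array(P,float).reshape(-1,1,3),c['rvec'],c['tvec'],c['intrinsics'],c['D'])[0][:,0]
def crop(c,x0,y0,x1,y1,s,name):
    cv2.imwrite('pics/'+name,cv2.resize(c['frame'][y0:y1,x0:x1,::-1],None,fx=s,fy=s,interpolation=cv2.INTER_CUBIC))
E
python3 - <<'E'
from h import *
c=cam('scene'); 
for p,n in [((235,325),'small'),((330,318),'large'),((368,240),'peg'),((432,215),'beaker'),((220,265),'lamp'),((266,235),'jar'),((300,265),'purple')]: print(n,plane(c,[p],0.02))
crop(c,190,280,370,360,4,'s_b.png'); crop(c,330,170,480,270,5,'s_st.png')
s=cam('side'); crop(s,290,150,440,350,3,'sd.png')
E
```

```text
small [[0.5231987  0.15949121 0.02      ]]
large [[ 0.44595614 -0.00681505  0.02      ]]
peg [[ 0.56953619 -0.17542164  0.02      ]]
beaker [[ 0.55743398 -0.34015499  0.02      ]]
lamp [[0.66777542 0.12922958 0.02      ]]
jar [[0.69180811 0.01026513 0.02      ]]
purple [[ 0.58473907 -0.01612708  0.02      ]]
```

View pics/s_b.png

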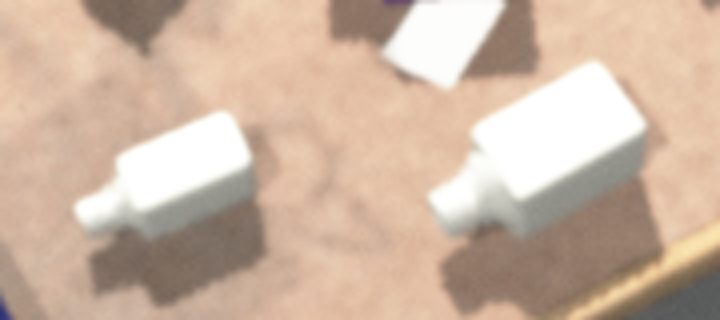

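View pics/s_st.png

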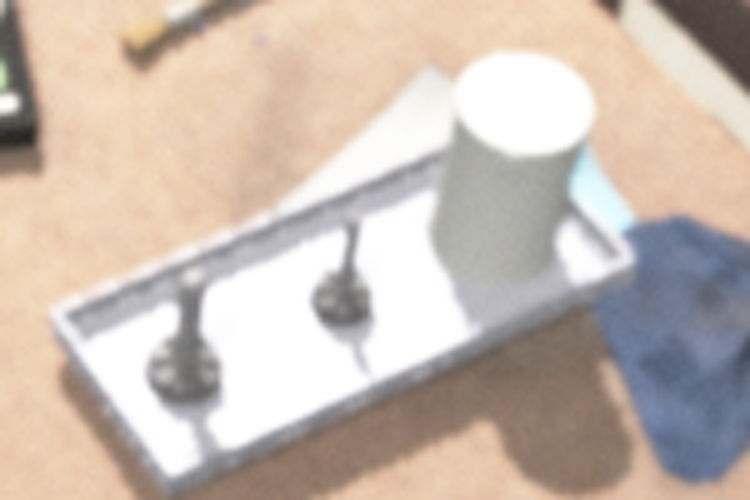

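View pics/sd.png

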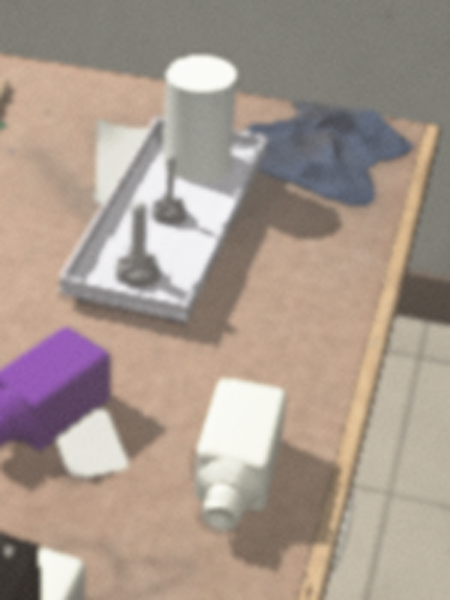

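```bash
cat >> h.py <<'E'
def tR(x,z):
    x=np.array(x,float);x/=np.linalg.norm(x);z=np.array(z,float);z-=x*(x@z);z/=np.linalg.norm(z);return np.c_[x,np.cross(z,x),z]
def plan(p,R,grip,n=40,st=None,dp=0.038,da=10.,G=False):
    st=st or telemetry.state();T=toolT(st);P=T[:3,3].copy();Q=T[:3,:3].copy();out=[]
    p=np.array(p,float)
    for i in range(n):
        rv=Ro.from_matrix(Q.T@R).as_rotvec(); d=Q.T@(p-P)
        if np.linalg.norm(rv)<.003 and np.linalg.norm(d)<.0005: break
        k=max(np.abs(d).max()/dp,np.linalg.norm(rv)/np.radians(da),1)
        k=k if k>1 else 1
        P=P+Q@d/k; Q=Q@Ro.from_rotvec(rv/k).as_matrix()
        out.append([*np.round(rv/k/(np.pi/2),3),*np.round(d/k/.04,2),grip])
    for i in range(0,len(out),5): print('[',', '.join(', '.join('%g'%v for v in r) for r in out[i:i+5]),']')
E
python3 - <<'E'
from h import *
st=telemetry.state();print(toolT(st).round(3))
R=tR([0,0,-1],[-1,0,0])
plan([.42,-.42,.42],R,1)
E
```

```text
[[-0.     0.971  0.24   0.15 ]
 [ 0.001  0.24  -0.971 -0.607]
 [-1.    -0.    -0.001  0.404]
 [ 0.     0.     0.     1.   ]]
[ 0.111, -0, 0, -0.04, 0.74, -0.28, 1, 0.111, -0, 0, -0.04, 0.68, -0.4, 1, 0.111, -0, 0, -0.04, 0.6, -0.52, 1, 0.111, -0, 0, -0.04, 0.5, -0.61, 1, 0.111, -0, 0, -0.04, 0.39, -0.69, 1 ]
[ 0.111, -0, 0, -0.04, 0.26, -0.75, 1, 0.111, -0, 0, -0.04, 0.13, -0.78, 1, 0.111, -0, 0, -0.04, -0.01, -0.79, 1, 0.111, -0, 0, -0.04, -0.15, -0.78, 1, 0.111, -0, 0, -0.04, -0.28, -0.74, 1 ]
[ 0.043, -0, 0, -0.01, -0.16, -0.27, 1 ]
```

```bash
python3 - <<'E'
from h import *
R=tR([0,0,-1],[1,0,0])
plan([.46,-.38,.42],R,1)
E
```

```text
[ -0.09, -0, -0, -0.04, 0.95, -0.39, 1, -0.086, -0, -0, -0.04, 0.95, -0.24, 1, -0.084, -0, -0, -0.04, 0.95, -0.11, 1, -0.084, -0, -0, -0.04, 0.95, 0.02, 1, -0.085, -0, -0, -0.04, 0.95, 0.15, 1 ]
[ -0.087, -0, -0, -0.04, 0.95, 0.28, 1, -0.092, -0, -0, -0.04, 0.95, 0.43, 1, -0.099, -0, -0, -0.05, 0.95, 0.6, 1, -0.111, -0, -0, -0.05, 0.95, 0.83, 1, -0.027, -0, -0, -0.01, 0.19, 0.24, 1 ]
```

Request:
step_arm --commands '[-0.09,0,0,-0.04,0.95,-0.4,1,-0.09,0,0,-0.04,0.95,-0.25,1,-0.09,0,0,-0.04,0.95,-0.1,1,-0.09,0,0,-0.04,0.95,0,1,-0.09,0,0,-0.04,0.95,0.15,1]'

```text
t: 0.88
position: [0.3065, -0.4865, 0.4114]
orientation: [-2.934, 1.568, 2.742]
force: [-0.2, 0.8, 0.4]
finger_gap: 1.001
```

Request:
step_arm --commands '[-0.09,0,0,-0.04,0.95,0.3,1,-0.09,0,0,-0.04,0.95,0.4,1,-0.09,0,0,-0.04,0.95,0.4,1,-0.05,0,0,0,0.95,0.2,1,-0.05,0,0,0,0.95,0,1]'

```text
t: 1.5
position: [0.4178, -0.3237, 0.4156]
orientation: [2.487, 1.568, 2.483]
force: [0.8, 0.1, -0.1]
finger_gap: 0.997
```

```bash
python3 - <<'E'
from h import *
st=telemetry.state();print(st['t'],st['joints'].round(3));print(toolT(st).round(3))
R=tR([0,0,-1],[1,0,0])
plan([.46,-.02,.40],R,1)
E
```

```text
1.5 [ 0.991  0.146 -0.458  1.678  0.066  1.336  0.517]
[[-0.002  0.005  1.     0.418]
 [ 0.002  1.    -0.005 -0.324]
 [-1.     0.002 -0.002  0.416]
 [ 0.     0.     0.     1.   ]]
[ -0, -0, -0, 0.05, 0.95, 0.13, 1, -0, -0, -0, 0.05, 0.95, 0.13, 1, -0, -0, -0, 0.05, 0.95, 0.13, 1, -0, -0, -0, 0.05, 0.95, 0.13, 1, -0, -0, -0, 0.05, 0.95, 0.13, 1 ]
[ -0, -0, -0, 0.05, 0.95, 0.13, 1, -0, -0, -0, 0.05, 0.95, 0.13, 1, -0, -0, -0, 0.05, 0.95, 0.13, 1 ]
```

Request:
step_arm --commands '[0,0,0,0.05,1,0.15,1,0,0,0,0.05,1,0.15,1,0,0,0,0.05,1,0.15,1,0,0,0,0.05,1,0.15,1,0,0,0,0.05,1,0.15,1]'

```text
t: 2.12
position: [0.4465, -0.1145, 0.405]
orientation: [-2.822, 1.567, -2.83]
force: [-0.1, -0.1, -0.3]
finger_gap: 0.999
```

Request:
step_arm --commands '[0,0,0,0.05,1,0.15,1,0,0,0,0.05,1,0.15,1,0,0,0,0.05,1,0.15,1,0,0,0,0,0.5,0,1,0,0,0,0,0,0,1]'

```text
t: 2.75
position: [0.4623, 0.0346, 0.3977]
orientation: [-2.201, 1.564, -2.209]
force: [0.4, -0.4, -0.1]
finger_gap: 1.0
```

```bash
python3 - <<'E'
from h import *
st=telemetry.state();print(st['t'],st['joints'].round(3));print(toolT(st).round(3))
c=cam('wrist');cv2.imwrite('pics/w1.png',c['frame'][:,:,::-1])
import itertools
from scipy.optimize import least_squares
D=[([1.30540005,0.33286097,-0.0646917,1.46092406,0.0215886,1.34990276,-0.08848808],[0.15023419,-0.60654492,0.40396879],[-3.10126701,1.56939612,1.85394044]),
([ 0.991,0.146,-0.458,1.678,0.066,1.336,0.517],[0.4178,-0.3237,0.4156],[2.487,1.568,2.483]),(st['joints'],st['position'],st['orientation'])]
def fk(q,x,s):
    h,a,b,d,o1,o7=x
    rz=lambda t:Ro.from_euler('z',t);ry=lambda t:Ro.from_euler('y',t)
    R=rz(s[0]*q[0]+o1)*ry(q[1]);p=np.array([0,0,h])+R.apply([0,0,a])
    R=R*rz(s[1]*q[2])*ry(q[3]);p=p+R.apply([0,0,b])
    R=R*rz(s[2]*q[4])*ry(q[5])*rz(s[3]*q[6]+o7);p=p+R.apply([0,0,d])
    return p,R
M=Ro.from_matrix(np.c_[[0,0,1],[0,1,0],[-1,0,0]]) # tool x = z
def res(x,s):
    r=[]
    for q,p,o in D:
        P,R=fk(q,x,s); r+=list(P-p)+list(.3*((R*M).inv()*Ro.from_euler('xyz',o)).as_rotvec())
    return r
best=[]
for s in itertools.product([1,-1],repeat=4):
  for o7 in (0,1.57,3.14,-1.57):
    f=least_squares(res,[.2,.45,.48,.1,0,o7],args=(s,)); best.append((f.cost,s,f.x.round(3)))
best.sort(key=lambda t:t[0])
for b in best[:4]:print(b)
E
```

```text
2.75 [ 0.632  0.026 -0.806  1.84   0.024  1.289 -0.187]
[[-0.004  0.007  1.     0.462]
 [-0.006  1.    -0.007  0.035]
 [-1.    -0.006 -0.004  0.398]
 [ 0.     0.     0.     1.   ]]
(np.float64(5.46527109588574e-06), (-1, -1, -1, -1), array([ 1.057,  0.485,  0.48 ,  1.007, -0.074, -0.074]))
(np.float64(5.4652710959259975e-06), (-1, -1, -1, -1), array([ 1.057,  0.485,  0.48 ,  1.007, -0.074, -0.074]))
(np.float64(5.4652710959500075e-06), (-1, -1, -1, -1), array([ 1.057,  0.485,  0.48 ,  1.007, -0.074, -0.074]))
(np.float64(5.4652710960532176e-06), (-1, -1, -1, -1), array([ 1.057,  0.485,  0.48 ,  1.007, -0.074, -0.074]))
```

View pics/w1.png

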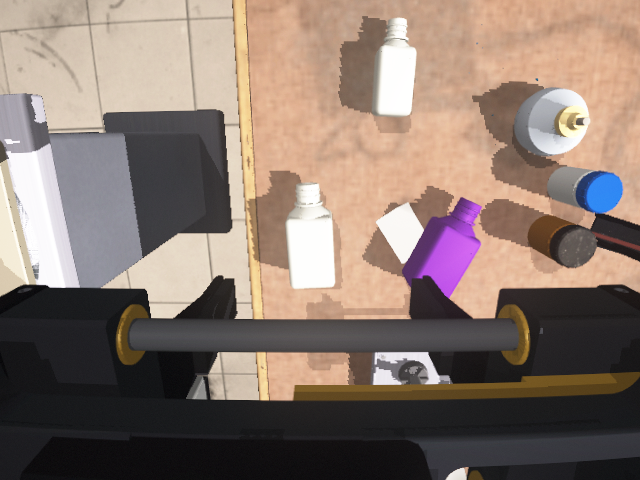

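```bash
python3 - <<'E'
from h import *
c=cam('wrist');f=c['frame'].astype(int)
m=((f.min(2)>165)&((f.max(2)-f.min(2))<45)).astype(np.uint8)
n,l,s,ct=cv2.connectedComponentsWithStats(m)
for i in range(1,n):
    if s[i,4]>300: print(i,s[i],ct[i])
for nm,(x0,y0,x1,y1),z in (('large',(275,178,345,295),.046),('small',(365,10,425,125),.034)):
    print(nm)
    for y in range(y0,y1,6):
        xs=np.where(m[y,x0:x1])[0]
        if len(xs):
            a,b=xs[0]+x0,xs[-1]+x0+1
            P=plane(c,[(a,y+.5),(b,y+.5),((a+b)/2,y+.5)],z); Q=plane(c,[((a+b)/2,y+.5)],z/2)
            print(y,a,b,P[:2,:2].round(4).tolist(),'mid@axis',Q[0,:2].round(4))
crop(c,270,0,430,300,2,'w1c.png')
E
```

```text
1 [  91    0   95   22 1673] [139.72803347   9.82904961]
2 [188   0  45  17 699] [209.98283262   7.80829757]
12 [ 377   16   40   99 2905] [396.2292599   71.20309811]
14 [ 190   19   49  104 3929] [214.53932298  66.05726648]
16 [  91   20  103   94 8279] [143.18782462  66.19603817]
18 [   1   26  101  103 6796] [55.81621542 78.56283108]
23 [ 529   87   62   67 2074] [558.79990357 119.46817743]
26 [   7   94   73  194 6330] [ 41.8600316  215.51469194]
29 [ 225  126   20   93 1243] [234.69348351 170.68543846]
36 [   0  166   30  130 1904] [  9.20168067 246.67857143]
40 [ 286  182   49  106 4061] [310.49101207 240.54420094]
46 [ 376  201   48   62 1646] [401.13791009 229.42345079]
51 [ 209  220   42   82 2134] [231.99062793 258.07169634]
53 [ 128  234   83   68 4235] [174.14639906 269.66115702]
63 [149 303  41  15 457] [165.53391685 309.49234136]
66 [222 352  35  21 634] [239.2555205  362.23501577]
67 [375 352  66  32 678] [411.70648968 361.80973451]
68 [373 367  30  18 353] [384.45892351 377.2266289 ]
70 [226 375  33  25 760] [242.66052632 386.86578947]
large
184 301 319 [[0.4405, 0.06
[... 1869 characters left out ...]
 [0.5438, 0.1738]] mid@axis [0.5311 0.1769]
64 380 416 [[0.5121, 0.1688], [0.5441, 0.1689]] mid@axis [0.5313 0.1717]
70 379 415 [[0.5113, 0.1638], [0.5435, 0.1639]] mid@axis [0.5306 0.1664]
76 379 415 [[0.5115, 0.1588], [0.5437, 0.1588]] mid@axis [0.5308 0.1612]
82 378 414 [[0.5107, 0.1537], [0.5431, 0.1538]] mid@axis [0.5301 0.1559]
88 378 413 [[0.5109, 0.1486], [0.5424, 0.1487]] mid@axis [0.5298 0.1505]
94 378 413 [[0.511, 0.1435], [0.5427, 0.1436]] mid@axis [0.53   0.1452]
100 377 412 [[0.5102, 0.1384], [0.5421, 0.1384]] mid@axis [0.5293 0.1397]
106 377 412 [[0.5104, 0.1332], [0.5423, 0.1332]] mid@axis [0.5295 0.1343]
112 379 410 [[0.5124, 0.128], [0.5408, 0.128]] mid@axis [0.5297 0.1288]
```

View pics/w1c.png

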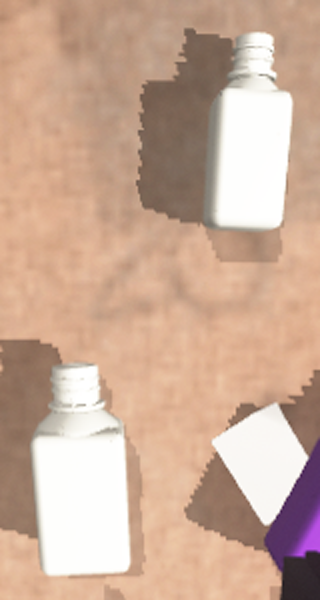

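```bash
python3 - <<'E'
from h import *
c=cam('wrist')
for z in (.02,.05): print('lamp edge',plane(c,[(514,125),(590,118),(550,88),(550,154)],z)[:,:2].round(3).tolist())
print('jar lid',plane(c,[(576,245)],.05)[:,:2],'bluelid',plane(c,[(598,190)],.055)[:,:2], 'peg',plane(c,[(412,368)],.08)[:,:2])
b=np.array([.05,1,0]);b/=np.linalg.norm(b)
x=.5*b+[0,0,-.866];R=tR(x,[1,-.05,0]);x=R[:,0]
G=np.array([.5282,.1695,.017])-.016*b+[0,0,.007]
p=G-.164*x; print(p,R.round(3).tolist())
plan(p+[0,0,.09],R,.5)
E
```

```text
lamp edge [[0.647, 0.117], [0.724, 0.125], [0.678, 0.151], [0.688, 0.089]]
lamp edge [[0.631, 0.116], [0.702, 0.123], [0.66, 0.148], [0.669, 0.091]]
jar lid [[0.71044513 0.00343792]] bluelid [[0.71816849 0.05887395]] peg [[ 0.54713083 -0.11245368]]
[0.52330602 0.07162047 0.16602712] [[0.025, 0.043, 0.999], [0.499, 0.865, -0.05], [-0.866, 0.5, -0.0]]
[ 0.006, -0.002, 0.091, 0.95, 0.28, 0.41, 0.5, 0.006, -0.002, 0.088, 0.95, 0.14, 0.39, 0.5, 0.006, -0.002, 0.087, 0.95, 0.01, 0.38, 0.5, 0.005, -0.002, 0.072, 0.78, -0.1, 0.31, 0.5 ]
```

Request:
step_arm --commands '[0.006,0,0.09,0.95,0.3,0.4,0.4,0.006,0,0.09,0.95,0.15,0.4,0.4,0.006,0,0.09,0.95,0,0.4,0.4,0.006,0,0.07,0.8,-0.1,0.3,0.4,0,0,0,0,0,0,0.4]'

```text
t: 3.52
position: [0.5258, 0.0665, 0.2513]
orientation: [1.595, 1.032, 1.529]
force: [0.3, -0.3, -0.3]
finger_gap: 0.707
```

```bash
cat >> h.py <<'E'
def graspS():
    b=np.array([.05,1,0]);b/=np.linalg.norm(b)
    R=tR(.5*b+[0,0,-.866],[1,-.05,0]);x=R[:,0]
    G=np.array([.5282,.1695,.017])-.016*b+[0,0,.007]
    return G-.164*x,R
E
python3 - <<'E'
from h import *
st=telemetry.state();print(st['t'],st['joints'].round(3));print(toolT(st).round(3))
p,R=graspS()
plan(p+[0,0,.09],R,.4)
print();plan(p,R,.4)
c=cam('wrist');cv2.imwrite('pics/w2.png',c['frame'][:,:,::-1])
E
```

```text
3.525 [ 0.667  0.414 -0.832  1.885 -0.293  0.905  0.   ]
[[ 0.022  0.06   0.998  0.526]
 [ 0.512  0.857 -0.063  0.067]
 [-0.859  0.513 -0.012  0.251]
 [ 0.     0.     0.     1.   ]]
[ -0.011, -0.003, -0.009, -0.04, 0.17, -0.07, 0.4 ]

[ -0.006, -0.001, -0.005, 0.95, -0.5, -0.02, 0.4, -0.005, -0.001, -0.005, 0.95, -0.48, -0.03, 0.4 ]
```

View pics/w2.png

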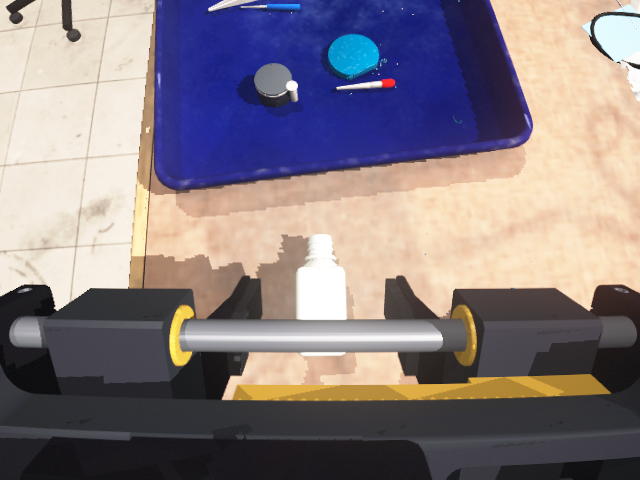

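```bash
python3 - <<'E'
from h import *
c=cam('wrist');f=c['frame'].astype(int)
m=((f.min(2)>150)&((f.max(2)-f.min(2))<50))
for y in range(232,318,4):
    xs=np.where(m[y,285:360])[0]
    if len(xs):
        a,b=xs[0]+285,xs[-1]+286
        z=.017 if y<264 else .034
        print(y,a,b,plane(c,[(a,y+.5),(b,y+.5)],z)[:,:2].round(4).tolist(),plane(c,[((a+b)/2,y+.5)],z)[0,:2].round(4))
crop(c,270,220,370,370,4,'w2c.png')
E
```

```text
232 322 328 [[0.5317, 0.214], [0.5362, 0.2137]] [0.534  0.2138]
236 308 331 [[0.5211, 0.2116], [0.5382, 0.2105]] [0.5297 0.211 ]
240 308 331 [[0.521, 0.2085], [0.538, 0.2074]] [0.5295 0.208 ]
244 306 332 [[0.5193, 0.2055], [0.5386, 0.2043]] [0.5289 0.2049]
248 307 342 [[0.5199, 0.2025], [0.5457, 0.2008]] [0.5328 0.2016]
252 308 332 [[0.5205, 0.1994], [0.5381, 0.1983]] [0.5293 0.1988]
256 305 338 [[0.5181, 0.1965], [0.5423, 0.195]] [0.5302 0.1958]
260 305 335 [[0.518, 0.1935], [0.5399, 0.1921]] [0.529  0.1928]
264 304 340 [[0.518, 0.1875], [0.5425, 0.1859]] [0.5302 0.1867]
268 297 345 [[0.5131, 0.185], [0.5457, 0.1829]] [0.5294 0.184 ]
272 295 345 [[0.5116, 0.1824], [0.5455, 0.1802]] [0.5285 0.1813]
276 295 345 [[0.5115, 0.1796], [0.5453, 0.1775]] [0.5284 0.1786]
280 295 345 [[0.5114, 0.1769], [0.5451, 0.1748]] [0.5282 0.1758]
284 295 345 [[0.5112, 0.1742], [0.5448, 0.1721]] [0.5281 0.1731]
288 295 345 [[0.5111, 0.1715], [0.5446, 0.1694]] [0.5279 0.1705]
292 295 360 [[0.511, 0.1688], [0.5545, 0.1661]] [0.5327 0.1675]
296 295 355 [[0.5109, 0.1662], [0.5509, 0.1637]] [0.5309 0.1649]
300 295 356 [[0.5108, 0.1635], [0.5513, 0.161]] [0.5311 0.1623]
304 295 346 [[0.5107, 0.1609], [0.5445, 0.1588]] [0.5276 0.1598]
308 295 355 [[0.5105, 0.1582], [0.5503, 0.1558]] [0.5304 0.157 ]
312 295 346 [[0.5104, 0.1556], [0.5441, 0.1535]] [0.5273 0.1546]
316 295 346 [[0.5103, 0.153], [0.5439, 0.151]] [0.5271 0.152 ]
```

View pics/w2c.png

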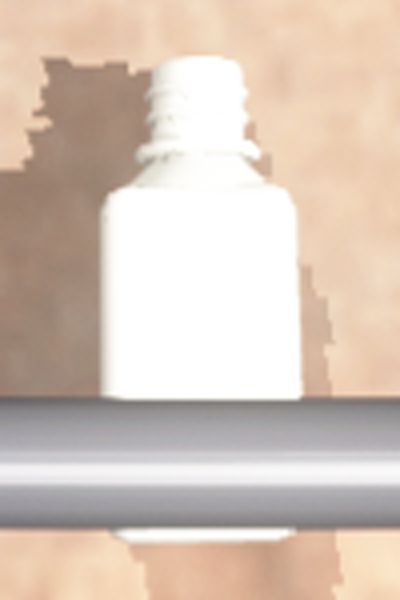

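Request:
step_arm --commands '[-0.006,0,-0.006,0.95,-0.45,-0.02,0.4,-0.006,0,-0.006,0.8,-0.45,-0.03,0.4,0,0,0,0,0,0,0.4]'

```text
t: 4.0
position: [0.5261, 0.0702, 0.1801]
orientation: [1.545, 1.064, 1.503]
force: [0.1, 0.6, 0.4]
finger_gap: 0.699
```

```bash
python3 - <<'E'
from h import *
st=telemetry.state();print(st['t'],st['joints'].round(3));print(toolT(st).round(3))
p,R=graspS();print(p)
plan(p,R,.4)
E
```

```text
4.0 [ 0.601  0.521 -0.78   1.926 -0.209  0.753  0.013]
[[ 0.033  0.033  0.999  0.526]
 [ 0.485  0.874 -0.045  0.07 ]
 [-0.874  0.486  0.013  0.18 ]
 [ 0.     0.     0.     1.   ]]
[0.52330602 0.07162047 0.16602712]
[ 0.007, 0.005, 0.011, 0.32, -0.14, -0.08, 0.4 ]
```

Request:
step_arm --commands '[0.007,0.005,0.012,0.35,-0.15,-0.1,0.4,0,0,0,0,0,0,0.4]'

```text
t: 4.25
position: [0.5234, 0.0718, 0.1677]
orientation: [1.562, 1.045, 1.512]
force: [0.1, 1.0, 0.2]
finger_gap: 0.699
```

```bash
python3 - <<'E'
from h import *
st=telemetry.state();print(st['t'],st['force']);print(toolT(st).round(4))
p,R=graspS();print(p)
plan(p,R,.4)
c=cam('wrist');crop(c,220,200,420,380,4,'w3.png')
E
```

```text
4.25 [0.11300364 1.03074468 0.18846984]
[[ 0.0294  0.042   0.9987  0.5234]
 [ 0.5006  0.8642 -0.0511  0.0718]
 [-0.8652  0.5015  0.0044  0.1677]
 [ 0.      0.      0.      1.    ]]
[0.52330602 0.07162047 0.16602712]
[ 0.001, 0.003, -0.001, 0.03, -0.03, -0, 0.4 ]
```

View pics/w3.png

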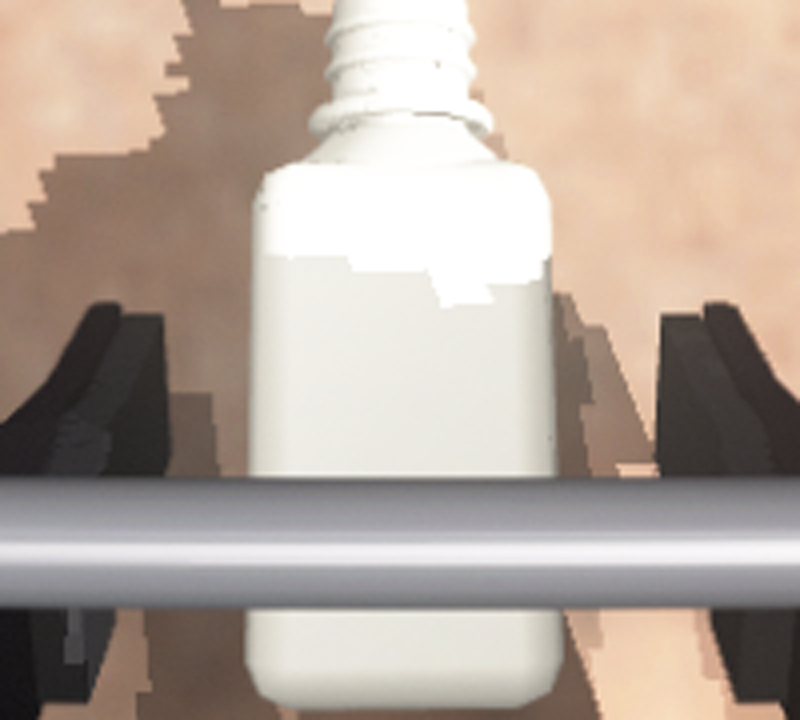

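Request:
step_arm --commands '[0,0,0,0.03,-0.03,0,-0.5,0,0,0,0,0,0,-0.5,0,0,0,0,0,0,-0.5]' --grip_force 15

```text
t: 4.68
position: [0.5248, 0.0713, 0.1684]
orientation: [1.553, 1.046, 1.504]
force: [-1.3, -0.2, -0.1]
finger_gap: 0.444
```

Request:
step_arm --commands '[0,0,0,0,0,0,-0.5]'

```text
t: 4.8
position: [0.5249, 0.0713, 0.1685]
orientation: [1.553, 1.046, 1.504]
force: [0.5, -0.6, -1.1]
finger_gap: 0.39
```

```bash
python3 - <<'E'
from h import *
st=telemetry.state();print(st['t'],st['force'],st['finger_gap']*87);print(toolT(st).round(4).tolist())
E
```

```text
4.8 [ 0.46591671 -0.60219686 -1.13173991] 33.969991649264195
[[0.0334, 0.0403, 0.9986, 0.5249], [0.5, 0.8645, -0.0516, 0.0713], [-0.8654, 0.501, 0.0088, 0.1685], [0.0, 0.0, 0.0, 1.0]]
```

```bash
python3 - <<'E'
from h import *
c=cam('scene');s=cam('side')
for n,a,b,z in (('thick col',(367,243.2),(336,239),.026),('thick tip',(368.4,224.6),(336.7,219.3),.080),('thin col',(398.4,229.6),(346.7,220),.026),('thin tip',(400.4,214),(347.2,203.5),.071),('beaker',(435,191),(357,174.5),.101)):
    print(n,plane(c,[a],z)[0].round(4),plane(s,[b],z)[0].round(4))
    o1,d1=ray(c,[a]);o2,d2=ray(s,[b]);A=np.c_[d1[0],-d2[0]];t=np.linalg.lstsq(A,o2-o1,rcond=None)[0];print('   tri',((o1+d1[0]*t[0]+o2+d2[0]*t[1])/2).round(4))
p,R=toolT(telemetry.state())[:3,3],toolT(telemetry.state())[:3,:3]
plan(p+[-.04,-.06,.19],R,-.5)
E
```

```text
thick col [ 0.5597 -0.1659  0.026 ] [ 0.5633 -0.1552  0.026 ]
   tri [ 0.5683 -0.1728  0.0118]
thick tip [ 0.5662 -0.1687  0.08  ] [ 0.563  -0.1559  0.08  ]
   tri [ 0.5696 -0.1725  0.07  ]
thin col [ 0.5569 -0.246   0.026 ] [ 0.5606 -0.234   0.026 ]
   tri [ 0.5659 -0.2547  0.0109]
thin tip [ 0.5627 -0.2486  0.071 ] [ 0.5617 -0.2368  0.071 ]
   tri [ 0.5672 -0.2537  0.0609]
beaker [ 0.5596 -0.3321  0.101 ] [ 0.5623 -0.3236  0.101 ]
   tri [ 0.5659 -0.3391  0.0918]
[ 0, 0, 0, -0.95, 0.2, -0.17, -0.5, 0, 0, 0, -0.95, 0.2, -0.17, -0.5, 0, 0, 0, -0.95, 0.2, -0.17, -0.5, 0, 0, 0, -0.95, 0.2, -0.17, -0.5, 0, 0, 0, -0.95, 0.2, -0.17, -0.5 ]
[ 0, 0, 0, -0.14, 0.03, -0.03, -0.5 ]
```

```bash
python3 - <<'E'
from h import *
st=telemetry.state();T=toolT(st)
b=np.array([.05,1,0]);b/=np.linalg.norm(b)
print('b in tool',T[:3,:3].T@b,'mouth',T[:3,:3].T@(np.array([.5282,.1695,.017])+.042*b-T[:3,3]))
plan([.48,-.26,.40],tR([0,0,-1],[1,0,0]),-.5)
E
```

```text
b in tool [ 0.50110305  0.86538571 -0.00181569] mouth [ 0.20134066  0.04552771 -0.00315992]
[ -0.003, 0.001, -0.035, -0.95, -0.44, -0.07, -0.5, -0.003, 0.001, -0.035, -0.95, -0.51, -0.07, -0.5, -0.003, 0.002, -0.037, -0.95, -0.58, -0.08, -0.5, -0.004, 0.002, -0.038, -0.95, -0.66, -0.09, -0.5, -0.004, 0.002, -0.04, -0.95, -0.74, -0.1, -0.5 ]
[ -0.004, 0.002, -0.042, -0.95, -0.84, -0.11, -0.5, -0.004, 0.002, -0.044, -0.94, -0.95, -0.13, -0.5, -0.004, 0.002, -0.041, -0.82, -0.95, -0.13, -0.5, -0.002, 0.001, -0.022, -0.4, -0.54, -0.07, -0.5 ]
```

Request:
step_arm --commands '[0,0,0,-1,0.2,0,-0.5,0,0,-0.035,-1,0,-0.1,-0.5,0,0,-0.035,-1,-0.5,-0.1,-0.5,0,0,-0.04,-1,-0.7,-0.1,-0.5,0,0,-0.04,-1,-0.8,-0.1,-0.5]'

```text
t: 5.52
position: [0.4981, -0.0833, 0.3227]
orientation: [1.559, 1.286, 1.513]
force: [1.3, -0.6, -1.0]
finger_gap: 0.387
```

Request:
step_arm --commands '[0,0,-0.04,-1,-0.9,-0.1,-0.5,0,0,-0.04,-0.9,-1,-0.1,-0.5,0,0,-0.04,-0.8,-1,-0.1,-0.5,0,0,-0.03,-0.3,-1,-0.1,-0.5,0,0,0,0,-1,0,-0.5]'

```text
t: 6.15
position: [0.47, -0.3065, 0.4159]
orientation: [1.402, 1.534, 1.357]
force: [0.9, -0.2, -0.8]
finger_gap: 0.392
```

```bash
python3 - <<'E'
from h import *
st=telemetry.state();print(st['t'],st['joints'].round(3));print(toolT(st).round(3))
plan([.48,-.26,.40],tR([0,0,-1],[1,0,0]),-.5)
c=cam('wrist');cv2.imwrite('pics/w4.png',c['frame'][:,:,::-1])
E
```

```text
6.15 [ 0.994  0.239 -0.57   1.588  0.094  1.361  0.371]
[[ 0.008  0.045  0.999  0.47 ]
 [ 0.036  0.998 -0.046 -0.306]
 [-0.999  0.036  0.006  0.416]
 [ 0.     0.     0.     1.   ]]
[ -0.024, 0.004, -0.019, 0.36, 0.95, 0.16, -0.5, -0.005, 0.001, -0.004, 0.07, 0.21, 0.04, -0.5 ]
```

View pics/w4.png

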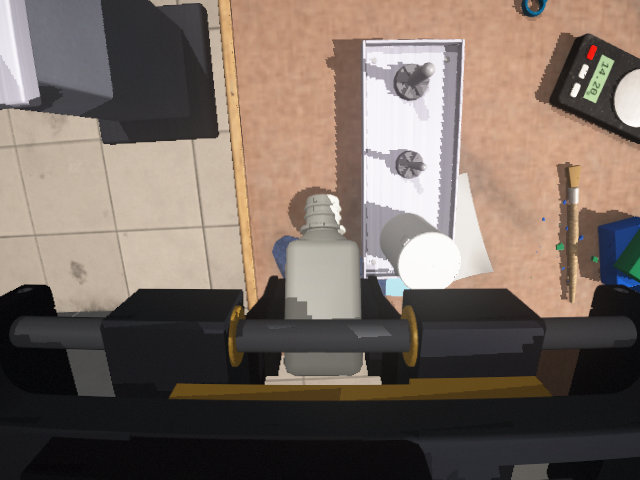

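```bash
python3 - <<'E'
from h import *
st=telemetry.state();print(st['t'],st['position'],st['joint_velocities'].round(3))
c=cam('wrist');crop(c,350,30,490,190,5,'w4c.png')
np.savez('w4.npz',**{k:v for k,v in c.items()})
E
```

```text
6.2 [ 0.46818126 -0.3124986   0.4146067 ] [-0.005 -0.013  0.004  0.055 -0.018 -0.008 -0.075]
```

View pics/w4c.png

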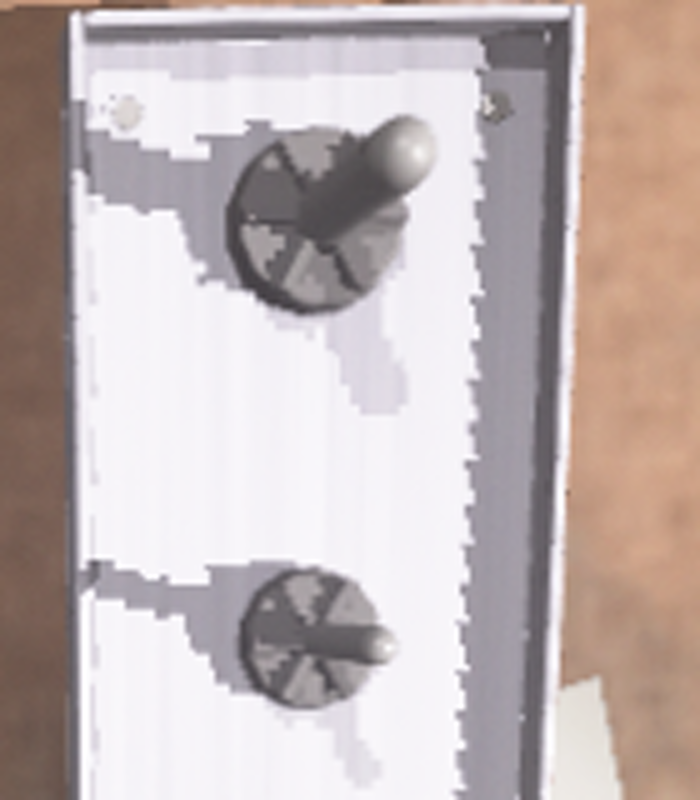

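```bash
python3 - <<'E'
from h import *
c=dict(np.load('w4.npz'))
for n,p,z in (('thick col',(414,72.4),.026),('thick tip',(431,60.6),.075),('thin col',(412.6,156.6),.026),('thin tip',(425.8,158.6),.0685),('TL',(364.4,32.5),.026),('TR',(465.8,31.2),.026),('beaker',(428.5,263),.101)):
    print(n,plane(c,[p],z)[0].round(4))
s=cam('scene');
for P in ([.565,-.17,.026],[.565,-.17,.081],[.563,-.25,.026]): print(proj(s,P))
E
```

```text
thick col [ 0.566  -0.1672  0.026 ]
thick tip [ 0.568  -0.1672  0.075 ]
thin col [ 0.5646 -0.2479  0.026 ]
thin tip [ 0.566  -0.2487  0.0685]
TL [ 0.5187 -0.1292  0.026 ]
TR [ 0.6165 -0.1312  0.026 ]
beaker [ 0.5606 -0.337   0.101 ]
[[367.25843457 240.72882114]]
[[369.26134171 224.42951075]]
[[398.26334593 227.02544325]]
```

```bash
cat > kin.py <<'E'
from h import *
from scipy.optimize import least_squares
s=(-1,-1,-1,-1)
lo=np.array([-2.6,-.5,-1.47,.16,-1.27,.06,-2.6]);hi=np.array([2.6,2.12,1.34,2.42,4.41,2.06,2.6])
M=Ro.from_matrix(np.c_[[0,0,1],[0,1,0],[-1,0,0]])
rz=lambda t:Ro.from_euler('z',t);ry=lambda t:Ro.from_euler('y',t)
def fk(q,x):
    h,a,b,d,o1,o7=x
    R=rz(-q[0]+o1)*ry(q[1]);p=np.array([0,0,h])+R.apply([0,0,a])
    R=R*rz(-q[2])*ry(q[3]);p=p+R.apply([0,0,b])
    R=R*rz(-q[4])*ry(q[5])*rz(-q[6]+o7);p=p+R.apply([0,0,d])
    return p,R*M
E
python3 - <<'E'
from kin import *
st=telemetry.state()
D=[([1.30540005,0.33286097,-0.0646917,1.46092406,0.0215886,1.34990276,-0.08848808],[0.15023419,-0.60654492,0.40396879],[-3.10126701,1.56939612,1.85394044]),
([ 0.667 , 0.414 ,-0.832 , 1.885, -0.293 , 0.905 , 0. ],[.5258,.0665,.2513],[1.595, 1.032, 1.529]),
([ 0.601 , 0.521 ,-0.78 ,  1.926, -0.209 , 0.753 , 0.013],[0.5261, 0.0702, 0.1801],[1.545, 1.064, 1.503]),
(st['joints'],st['position'],st['orientation'])]
def res(x):
    r=[]
    for q,p,o in D:
        P,R=fk(q,x); r+=list(P-p)+list(.3*(R.inv()*Ro.from_euler('xyz',o)).as_rotvec())
    return r
f=least_squares(res,[.2,.45,.48,.1,0,0]);print(f.cost,f.x.round(4),np.abs(f.fun).max())
np.save('kin.npy',f.x)
X=f.x
def ik(p,R,q0):
    g=lambda q:np.r_[(fk(q,X)[0]-p)*10,(fk(q,X)[1].inv()*Ro.from_matrix(R)).as_rotvec()*3,.02*(q-q0)]
    r=least_squares(g,np.clip(q0,lo+.01,hi-.01),bounds=(lo,hi));return r.x,np.linalg.norm(r.fun[:3])/10,np.linalg.norm(r.fun[3:6])/3
m=np.array([.2013,.0455,0]);bt=np.array([.501,.8654,0])
for peg in ([.5655,-.2485],[.567,-.167]):
  for az in (-60,-45,-30,-15,0,15):
    a=np.radians(az);be=np.radians(30.1)
    x=np.array([np.cos(be)*np.cos(a),np.cos(be)*np.sin(a),-np.sin(be)])
    b=np.array([0,0,-1.]);y=(b-.501*x)/.8654;R=np.c_[x,y,np.cross(x,y)]
    for hz in (.12,.026):
        p=np.r_[peg,hz]-R@m
        q,e,er=ik(p,R,st['joints']);print(peg,az,hz,p.round(3),q.round(2),round(e,4),round(er,3))
E
```

```text
0.00023041348774114793 [ 0.2632  0.4096  0.4941  0.1398 -0.0709 -0.0663] 0.01085633658363358
[0.5655, -0.2485] -60 0.12 [ 0.49  -0.117  0.26 ] [ 0.65  0.22 -0.73  2.15  1.59  0.95 -0.64] 0.0 0.0
[0.5655, -0.2485] -60 0.026 [ 0.49  -0.117  0.166] [ 0.59  0.47 -0.67  2.17  1.84  1.06 -0.88] 0.0 0.0
[0.5655, -0.2485] -45 0.12 [ 0.458 -0.141  0.26 ] [ 0.84  0.07 -0.77  2.29  1.81  0.6  -0.67] 0.0 0.0
[0.5655, -0.2485] -45 0.026 [ 0.458 -0.141  0.166] [ 0.96  0.45 -0.91  2.3   2.18  0.89 -0.87] 0.0 0.0
[0.5655, -0.2485] -30 0.12 [ 0.434 -0.173  0.26 ] [ 0.8  -0.02 -0.54  2.36  2.52  0.28 -1.14] 0.0001 0.001
[0.5655, -0.2485] -30 0.026 [ 0.434 -0.173  0.166] [ 1.54  0.84 -1.32  2.37  2.54  0.86 -0.51] 0.0 0.0
[0.5655, -0.2485] -15 0.12 [ 0.419 -0.209  0.26 ] [-0.86 -0.29  1.28  2.3  -0.75  0.06  2.6 ] 0.0252 0.13
[0.5655, -0.2485] -15 0.026 [ 0.419 -0.209  0.166] [ 1.83  1.28 -1.44  2.36  2.54  0.66  0.13] 0.0 0.0
[0.5655, -0.2485] 0 0.12 [ 0.414 -0.248  0.26 ] [ 1.94  0.72 -1.47  2.22 -0.21  0.06  2.6 ] 0.022 0.039
[0.5655, -0.2485] 0 0.026 [ 0.414 -0.248  0.166] [ 1.95  1.32 -1.44  2.28 
[... 754 characters left out ...]
30 0.026 [ 0.436 -0.091  0.166] [ 1.24  0.59 -1.23  2.41  2.39  0.91 -0.75] 0.0 0.0
[0.567, -0.167] -15 0.12 [ 0.421 -0.128  0.26 ] [ 0.14 -0.09  0.09  2.42  3.28  0.23 -1.74] 0.0025 0.003
[0.567, -0.167] -15 0.026 [ 0.421 -0.128  0.166] [ 1.63  1.11 -1.42  2.42  2.6   0.79 -0.18] 0.0083 0.006
[0.567, -0.167] 0 0.12 [ 0.416 -0.167  0.26 ] [-1.   -0.5   1.34  2.35 -0.49  0.06  2.6 ] 0.0163 0.079
[0.567, -0.167] 0 0.026 [ 0.416 -0.167  0.166] [ 1.86  1.39 -1.46  2.39  2.37  0.52  0.49] 0.0 0.0
[0.567, -0.167] 15 0.12 [ 0.421 -0.206  0.26 ] [ 1.87  0.85 -1.47  2.22 -0.02  0.16  2.6 ] 0.0344 0.029
[0.567, -0.167] 15 0.026 [ 0.421 -0.206  0.166] [ 1.87  1.12 -1.38  2.28  1.14  0.1   1.7 ] 0.0 0.0
```

```bash
cat >> h.py <<'E'
def place(peg,hz,az,m,bt):
    """tool pose with bottle axis (bt in tool) down, mouth (m in tool) at peg,hz"""
    a=np.radians(az);bt=np.array(bt,float);bt/=np.linalg.norm(bt)
    # bottle frame: xb=bt, zb=tool z orthogonalised
    z=np.array([0,0,1.])-bt*bt[2];z/=np.linalg.norm(z);B=np.c_[bt,np.cross(z,bt),z]
    hz_dir=np.array([np.cos(a),np.sin(a),0])   # horizontal pointing of tool
    xw=np.array([0,0,-1.]); zw=np.cross(hz_dir,xw); W=np.c_[xw,np.cross(zw,xw),zw]
    R=W@B.T
    return np.r_[peg,hz]-R@np.array(m,float),R
mS=[.2013,.0455,0];bS=[.501,.8654,0]
thin=[.5655,-.2485];thick=[.567,-.167]
E
python3 - <<'E'
from h import *
p,R=place(thin,.16,-42,mS,bS);print(p,R.round(2))
plan(p,R,-.5)
E
```

```text
[ 0.45297619 -0.14718311  0.30023274] [[ 0.64 -0.37  0.67]
 [-0.58  0.34  0.74]
 [-0.5  -0.87  0.  ]]
[ -0.066, -0.036, -0.082, 0.38, 0.49, -0.08, -0.5, -0.066, -0.036, -0.082, 0.31, 0.54, -0.04, -0.5, -0.066, -0.036, -0.082, 0.24, 0.58, -0, -0.5, -0.066, -0.036, -0.082, 0.16, 0.6, 0.05, -0.5, -0.066, -0.036, -0.082, 0.09, 0.61, 0.11, -0.5 ]
[ -0.066, -0.036, -0.082, 0.02, 0.61, 0.17, -0.5, -0.066, -0.036, -0.082, -0.05, 0.58, 0.23, -0.5, -0.057, -0.031, -0.07, -0.09, 0.47, 0.25, -0.5 ]
```

Request:
step_arm --commands '[-0.07,-0.04,-0.08,0.2,0.5,0,-0.5,-0.07,-0.04,-0.08,0.2,0.5,0,-0.5,-0.07,-0.04,-0.08,0.2,0.6,0,-0.5,-0.07,-0.04,-0.08,0.15,0.6,0.05,-0.5,-0.07,-0.04,-0.08,0.1,0.6,0.1,-0.5]'

```text
t: 6.92
position: [0.4633, -0.1994, 0.3533]
orientation: [-1.35, 0.885, -0.813]
force: [0.1, -1.4, -0.2]
finger_gap: 0.39
```

```bash
python3 - <<'E'
from h import *
st=telemetry.state();print(st['t'],st['joints'].round(2))
p,R=place(thin,.16,-42,mS,bS)
plan(p,R,-.5)
E
```

```text
6.925 [ 0.9  -0.05 -0.68  2.08  0.62  0.6   0.31]
[ -0.066, -0.025, -0.086, 0.12, 0.7, 0.12, -0.5, -0.066, -0.025, -0.086, 0.03, 0.69, 0.19, -0.5, -0.04, -0.015, -0.052, -0.03, 0.41, 0.16, -0.5 ]
```

Request:
step_arm --commands '[-0.07,-0.025,-0.09,0.1,0.7,0.1,-0.5,-0.07,-0.025,-0.09,0,0.7,0.2,-0.5,-0.04,-0.015,-0.05,0,0.4,0.15,-0.5,0,0,0,0,0,0,-0.5]'

```text
t: 7.42
position: [0.453, -0.1546, 0.3109]
orientation: [-1.547, 0.596, -0.769]
force: [0.2, -0.3, -0.9]
finger_gap: 0.392
```

```bash
python3 - <<'E'
from h import *
st=telemetry.state();print(st['t'],st['joints'].round(2))
p,R=place(thin,.16,-42,mS,bS);print(p,st['position'])
plan(p,R,-.5)
c=cam('wrist');cv2.imwrite('pics/w5.png',c['frame'][:,:,::-1])
c=cam('scene');crop(c,300,140,460,260,5,'s5.png')
E
```

```text
7.425 [ 0.88 -0.05 -0.81  2.27  1.44  0.54 -0.34]
[ 0.45297619 -0.14718311  0.30023274] [ 0.45302975 -0.15464455  0.31086239]
[ -0.028, -0.02, -0.045, 0.04, 0.3, 0.13, -0.5 ]
```

View pics/w5.png

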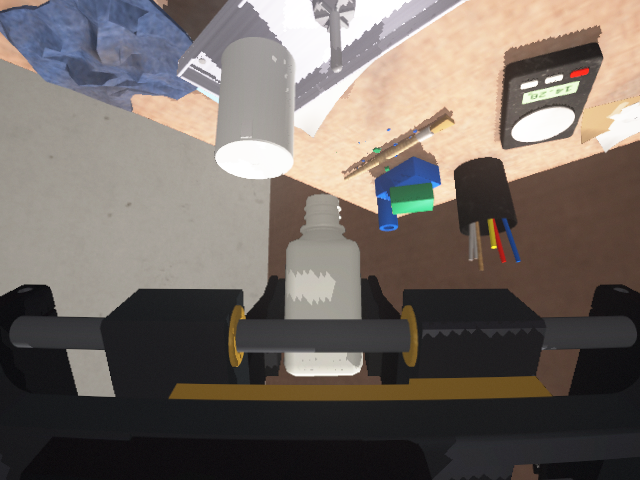

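View pics/s5.png

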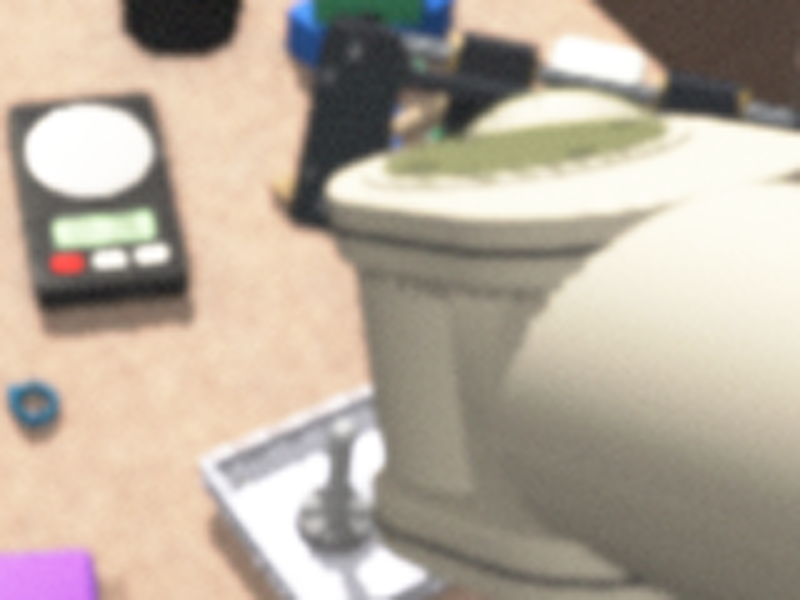

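```bash
cat >> h.py <<'E'
def projT(c,P):  # tool-frame points
    W=np.linalg.inv(c['T_tool_cam']);return cv2.projectPoints(np.array(P,float).reshape(-1,1,3),cv2.Rodrigues(W[:3,:3])[0],W[:3,3],c['intrinsics'],c['D'])[0][:,0]
E
python3 - <<'E'
from h import *
c=cam('wrist');crop(c,270,150,380,300,4,'w5c.png')
m=np.array(mS);b=np.array(bS);pb=np.array([-b[1],b[0],0])  # radial dir toward? 
print('mouth',projT(c,[m,m+.0085*pb,m-.0085*pb,m+[0,0,.0085],m-[0,0,.0085]]).round(1).tolist())
k=m-.019*b;print('bead',projT(c,[k+[0,0,.0115],k-[0,0,.0115]]).round(1).tolist())
s=m-.028*b
print('shoulder+-17',projT(c,[s+.017*pb+[0,0,.017],s+.017*pb-[0,0,.017],s-.017*pb-[0,0,.017]]).round(1).tolist())
s=m-.084*b
print('bottom',projT(c,[s+.017*pb+[0,0,.017],s+.017*pb-[0,0,.017],s-.017*pb-[0,0,.017]]).round(1).tolist())
E
```

```text
mouth [[323.6, 200.1], [323.6, 194.2], [323.5, 205.5], [340.1, 200.1], [307.0, 200.1]]
bead [[346.6, 236.0], [300.6, 236.0]]
shoulder+-17 [[361.6, 246.2], [285.8, 246.2], [292.1, 259.8]]
bottom [[364.7, 377.9], [282.8, 377.9], [290.0, 368.4]]
```

View pics/w5c.png

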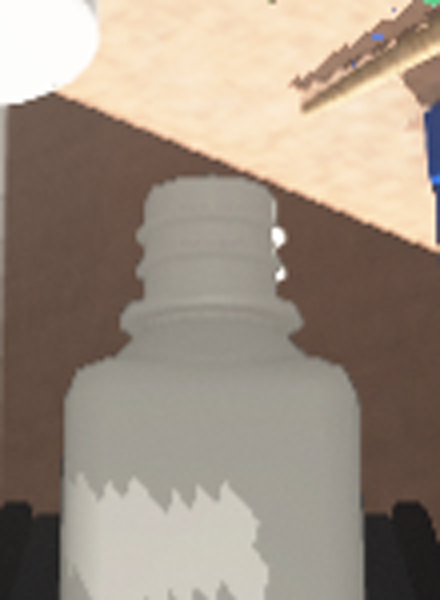

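```bash
sed -i 's/^mS=.*/mS=[.2013,.0455,-.0006];bS=[.501,.8654,0]/' h.py; python3 - <<'E'
from h import *
p,R=place(thin,.105,-42,mS,bS);print(p)
plan(p,R,-.5)
E
```

```text
[ 0.45337767 -0.14673722  0.24523274]
[ -0.02, -0.014, -0.028, 0.51, 0.95, 0.08, -0.5, -0.011, -0.008, -0.016, 0.27, 0.56, 0.06, -0.5 ]
```

Request:
step_arm --commands '[-0.02,-0.014,-0.03,0.5,0.95,0.1,-0.5,-0.012,-0.008,-0.016,0.3,0.6,0.06,-0.5,0,0,0,0,0,0,-0.5]'

```text
t: 7.95
position: [0.4546, -0.15, 0.2486]
orientation: [-1.57, 0.528, -0.748]
force: [-0.3, 0.4, -0.3]
finger_gap: 0.385
```

```bash
python3 - <<'E'
from h import *
st=telemetry.state();print(st['t'],st['joints'].round(2))
p,R=place(thin,.105,-42,mS,bS);print(p,st['position'])
plan(p,R,-.5)
c=cam('wrist');cv2.imwrite('pics/w6.png',c['frame'][:,:,::-1])
print('predicted tip, collar',proj(c,[[*thin,.072],[*thin,.026]]),'mouth',projT(c,[mS]))
E
```

```text
7.95 [ 0.84  0.13 -0.83  2.33  1.86  0.71 -0.71]
[ 0.45337767 -0.14673722  0.24523274] [ 0.45462153 -0.15000097  0.24863037]
[ -0.005, -0.008, -0.002, -0.02, 0.11, 0.04, -0.5 ]
predicted tip, collar [[329.3482143  134.94788003]
 [328.86374695  63.19626923]] mouth [[322.33315668 200.11849736]]
```

View pics/w6.png

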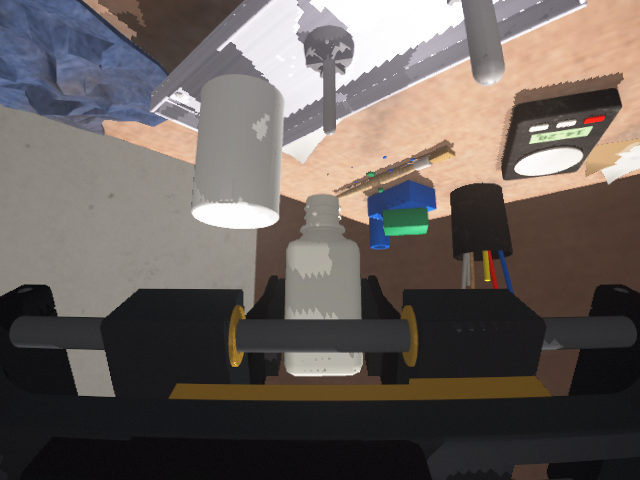

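Request:
step_arm --commands '[-0.005,-0.008,-0.002,0,0.12,0.04,-0.5,0,0,0,0,0,0,-0.5]'

```text
t: 8.25
position: [0.4551, -0.1481, 0.248]
orientation: [-1.569, 0.521, -0.735]
force: [1.1, 0.1, 0.1]
finger_gap: 0.391
```

```bash
python3 - <<'E'
from h import *
st=telemetry.state();T=toolT(st);print('mouth w',(T@[*mS,1])[:3],'b',T[:3,:3]@bS)
p,R=place(thin,.08,-42,mS,bS);plan(p,R,-.5)
c=cam('wrist');crop(c,260,0,400,210,4,'w7.png')
print(proj(c,[[*thin,.072],[*thin,.026]]))
E
```

```text
mouth w [ 0.56746628 -0.25035545  0.10829542] b [ 0.00388282 -0.00105039 -0.99995099]
[ -0.002, -0.001, 0.002, 0.3, 0.63, -0.01, -0.5 ]
[[322.32817909 133.98681079]
 [322.2210888   61.8471134 ]]
```

View pics/w7.png

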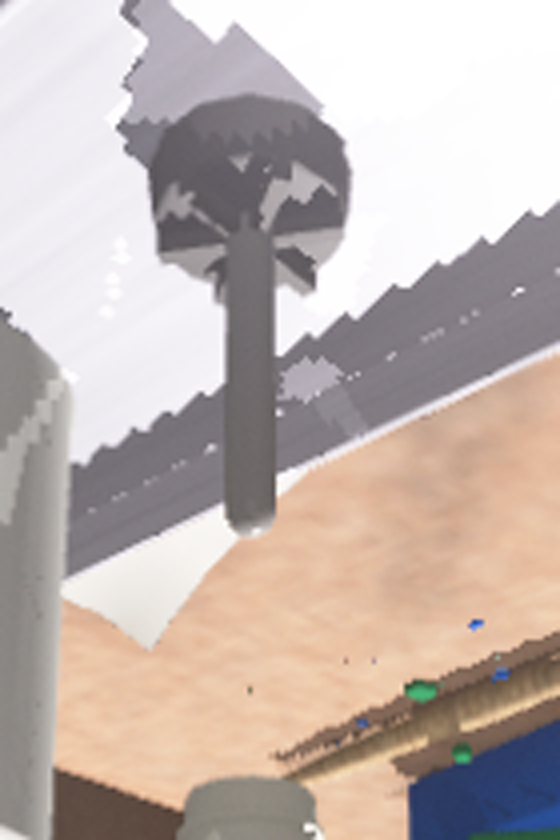

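Request:
step_arm --commands '[-0.002,0,0,0.3,0.63,0,-0.5,0,0,0,0,0,0,-0.5]'

```text
t: 8.55
position: [0.4543, -0.1473, 0.2218]
orientation: [-1.571, 0.518, -0.737]
force: [-0.2, 0.1, -0.6]
finger_gap: 0.391
```

```bash
python3 - <<'E'
from h import *
st=telemetry.state();T=toolT(st);print('mouth w',(T@[*mS,1])[:3],'b',T[:3,:3]@bS)
p,R=place(thin,.076,-42,mS,bS);plan(p,R,-.5)
c=cam('wrist');crop(c,260,50,400,230,4,'w8.png')
print(proj(c,[[*thin,.072],[*thin,.026]]))
c=cam('side');crop(c,290,120,400,260,5,'sd8.png')
c=cam('scene');crop(c,330,140,480,260,5,'sc8.png')
E
```

```text
mouth w [ 0.56666409 -0.25023784  0.08257223] b [ 0.0047375  -0.0050559  -0.99993507]
[ -0.001, -0.002, 0.004, 0.05, 0.13, -0, -0.5 ]
[[323.31649549 179.37793442]
 [323.34408843 101.48095756]]
```

View pics/w8.png

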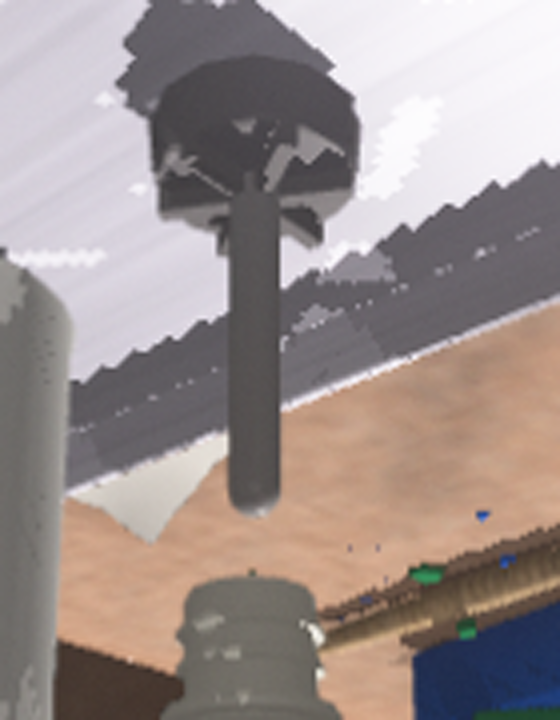

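View pics/sd8.png

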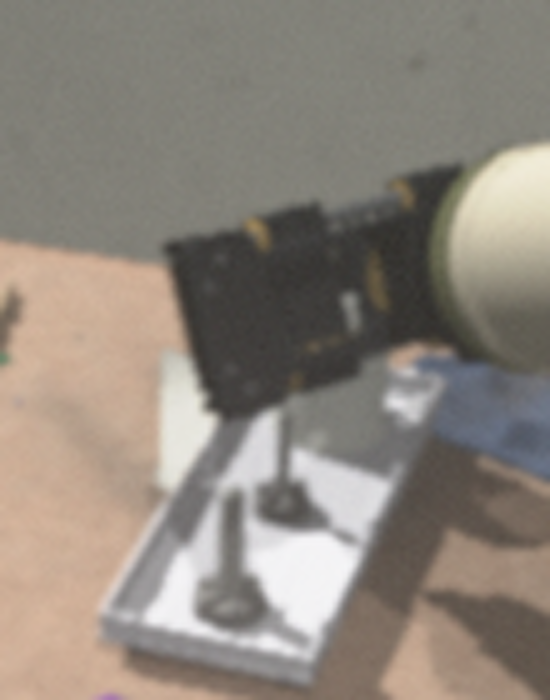

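View pics/sc8.png

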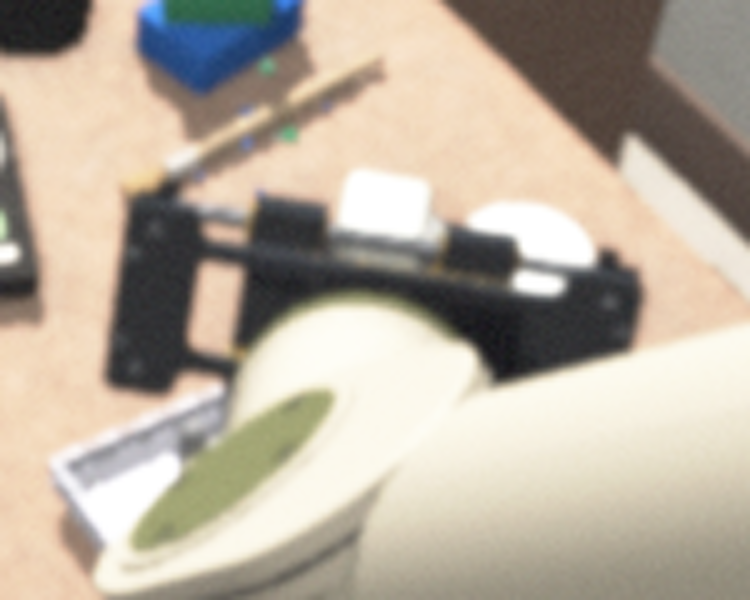

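Request:
step_arm --commands '[-0.001,-0.002,0.004,0.05,0.16,0.01,-0.5,0,0,0,0,0,0,-0.5]'

```text
t: 8.95
position: [0.4548, -0.1463, 0.2185]
orientation: [-1.57, 0.518, -0.733]
force: [0.2, -0.6, -1.1]
finger_gap: 0.392
```

```bash
python3 - <<'E'
from h import *
st=telemetry.state();T=toolT(st);print('mouth w',(T@[*mS,1])[:3],'b',T[:3,:3]@bS)
p,R=place(thin,.064,-42,mS,bS);plan(p,R,-.5)
c=cam('wrist');crop(c,280,150,370,220,6,'w9.png')
print(proj(c,[[*thin,.072],[*thin,.026]]),projT(c,[mS]))
E
```

```text
mouth w [ 0.5676952  -0.24865242  0.07926745] b [ 0.005571   -0.00384561 -0.99993617]
[ -0.001, 0, 0.004, 0.16, 0.32, -0.03, -0.5 ]
[[319.66827287 185.59930281]
 [319.79897577 107.06181038]] [[322.31544359 200.11802253]]
```

View pics/w9.png

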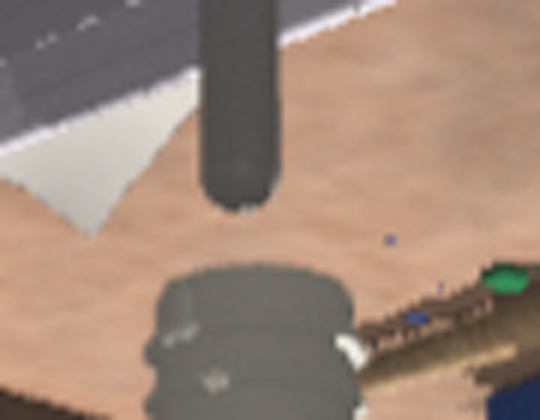

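Request:
step_arm --commands '[0,0,0.003,0.12,0.36,-0.035,-0.5,0,0,0,0,0,0,-0.5]'

```text
t: 9.25
position: [0.4521, -0.1456, 0.2043]
orientation: [-1.569, 0.521, -0.733]
force: [0.3, 0.7, -0.1]
finger_gap: 0.388
```

```bash
python3 - <<'E'
from h import *
st=telemetry.state();T=toolT(st);print('mouth w',(T@[*mS,1])[:3],'b',T[:3,:3]@bS,st['force'])
p,R=place(thin,.028,-42,mS,bS);plan(p,R,-.5)
c=cam('wrist');crop(c,280,150,370,220,6,'w10.png')
print(proj(c,[[*thin,.072],[*thin,.026]]),projT(c,[mS]))
E
```

```text
mouth w [ 0.56468154 -0.2476302   0.06462786] b [ 0.00351368 -0.00164511 -0.99995155] [ 0.31840675  0.68186149 -0.12673162]
[ -0.001, -0, 0.002, 0.49, 0.76, -0, -0.5 ]
[[322.13591114 214.53631208]
 [322.09309914 133.83934774]] [[322.31655154 200.11975771]]
```

View pics/w10.png

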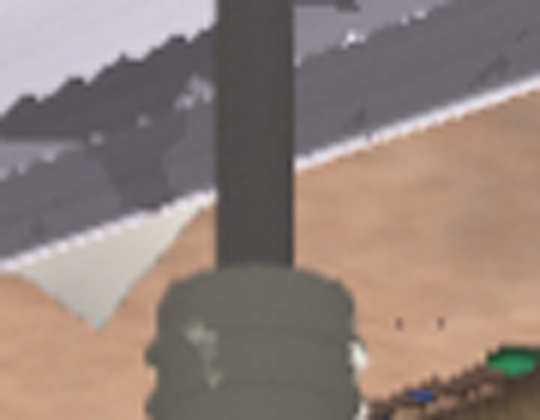

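Request:
step_arm --commands '[0,0,0,0.24,0.38,0,-0.5,0,0,0,0.15,0.26,0,-0.5,0,0,0,0,0,0,-0.5]'

```text
t: 9.68
position: [0.4544, -0.1464, 0.1765]
orientation: [-1.568, 0.517, -0.733]
force: [0.1, -0.3, -0.5]
finger_gap: 0.391
```

```bash
python3 - <<'E'
from h import *
st=telemetry.state();T=toolT(st);print('mouth w',(T@[*mS,1])[:3],'b',T[:3,:3]@bS,st['force'])
p,R=place(thin,.026,-42,mS,bS);plan(p,R,-.5)
c=cam('wrist');crop(c,260,60,400,220,4,'w11.png')
print(proj(c,[[*thin,.072],[*thin,.026]]),projT(c,[mS]))
E
```

```text
mouth w [ 0.56748229 -0.24884658  0.03751623] b [ 0.00742092 -0.00388556 -0.99992399] [ 0.0983836  -0.30035244 -0.53369648]
[ -0.001, 0, 0.005, 0.11, 0.23, -0.02, -0.5 ]
[[320.22922839 266.15677811]
 [320.20815584 177.91769449]] [[322.31725258 200.11609648]]
```

View pics/w11.png

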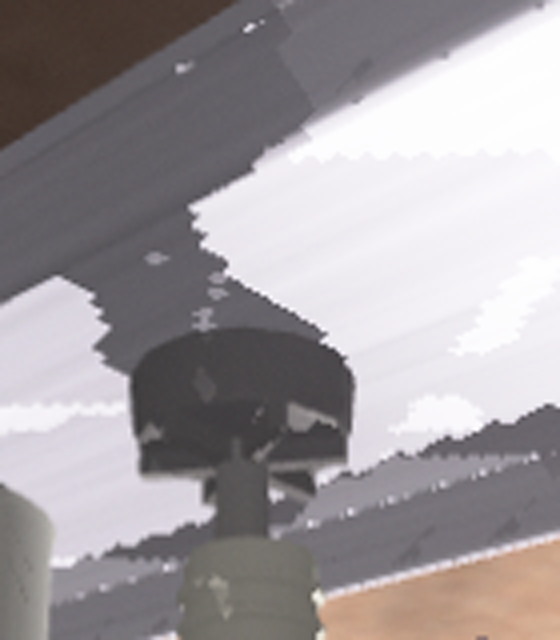

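Request:
step_arm --commands '[0,0,0.004,0.08,0.25,-0.02,-0.5,0,0,0,0,0,0,-0.5]'

```text
t: 9.98
position: [0.4527, -0.1457, 0.1673]
orientation: [-1.568, 0.521, -0.733]
force: [0.7, -0.2, -0.1]
finger_gap: 0.387
```

```bash
python3 - <<'E'
from h import *
st=telemetry.state();T=toolT(st);print('mouth w',(T@[*mS,1])[:3],'b',T[:3,:3]@bS,st['force'])
p,R=place(thin,.026,-42,mS,bS);plan(p,R,-.5)
c=cam('wrist');crop(c,260,100,400,230,5,'w12.png')
E
```

```text
mouth w [ 0.56534742 -0.24769536  0.02766103] b [ 4.65461816e-03 -8.85103542e-04 -9.99947854e-01] [ 0.6575038  -0.15666301 -0.0864171 ]
[ -0.002, 0, 0.003, 0.04, 0.01, -0.01, -0.5 ]
```

View pics/w12.png

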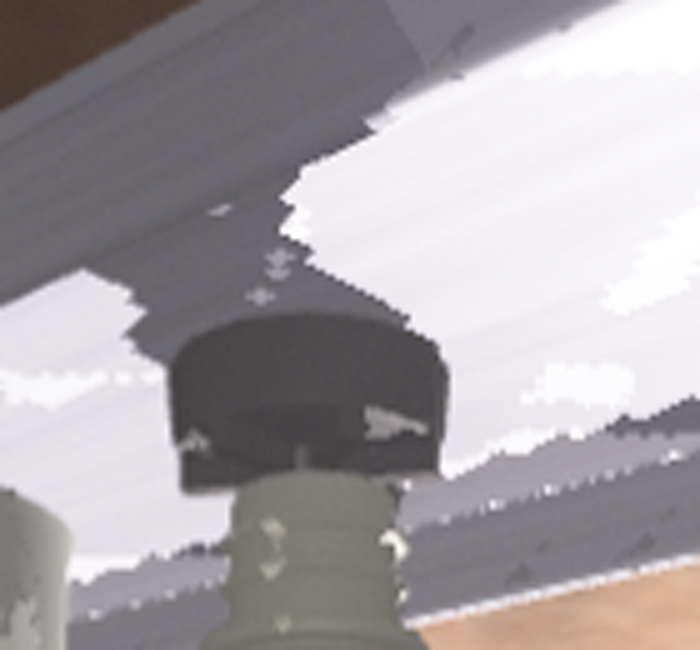

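Request:
step_arm --commands '[0,0,0.003,0.02,0.04,0,-0.5,0,0,0,0,0,0,0.1,0,0,0,0,0,0,0.1,0,0,0,0,0,0,0.1]'

```text
t: 10.52
position: [0.4533, -0.1457, 0.1665]
orientation: [-1.568, 0.523, -0.733]
force: [0.4, 0.3, -0.2]
finger_gap: 0.54
```

```bash
python3 - <<'E'
from h import *
st=telemetry.state();T=toolT(st);print(T[:3,3],st['force'],st['finger_gap']*87)
c=cam('wrist');crop(c,200,100,440,380,3,'w13.png')
E
```

```text
[ 0.4532804  -0.14572297  0.16654063] [ 0.39501597  0.28419077 -0.18625921] 46.976816034888884
```

View pics/w13.png

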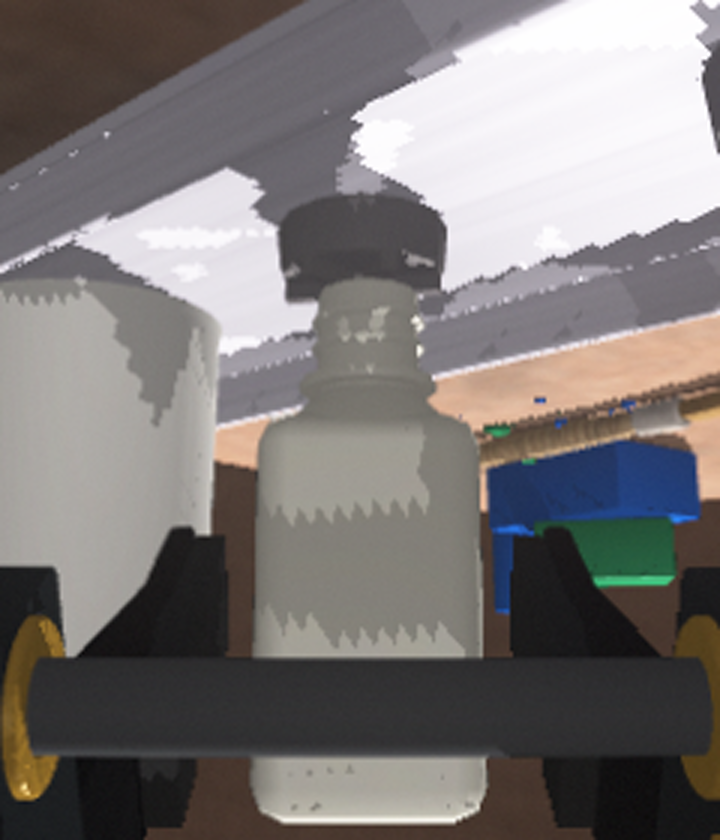

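Request:
step_arm --commands '[0,0,0,-0.5,0,0,0.1,0,0,0,-1,0,0,0.1,0,0,0,-1,0,0,0.1,0,0,0,-1,-0.3,0,0.2]'

```text
t: 11.08
position: [0.4171, -0.0798, 0.2042]
orientation: [-1.618, 0.575, -0.748]
force: [-5.3, 89.7, 80.5]
finger_gap: 0.585
```

```bash
cat >> h.py <<'E'
def graspL(c=(.4482,.0105,.023),sl=-.045):
    b=np.array([sl,1,0]);b/=np.linalg.norm(b)
    R=tR(.5*b+[0,0,-.866],[1,-sl,0]);x=R[:,0]
    G=np.array(c)-.019*b+[0,0,.003]
    return G-.164*x,R
E
python3 - <<'E'
from h import *
st=telemetry.state();print(st['t'],st['position'],st['joints'].round(2))
c=cam('wrist');crop(c,100,0,540,320,1.8,'w14.png')
p,R=graspL();print(p)
plan(p+[0,0,.12],R,.7)
E
```

```text
11.075 [ 0.41707995 -0.07984554  0.20418252] [ 1.22  0.58 -1.47  2.42  1.92  1.21 -0.6 ]
[ 0.45274049 -0.09039969  0.16802712]
[ 0.056, 0.01, 0.095, -0.05, -0.22, 0.04, 0.7, 0.056, 0.01, 0.095, -0.08, -0.21, 0.06, 0.7, 0.056, 0.01, 0.095, -0.11, -0.19, 0.07, 0.7, 0.056, 0.01, 0.095, -0.14, -0.16, 0.09, 0.7, 0.056, 0.01, 0.095, -0.16, -0.13, 0.1, 0.7 ]
[ 0.056, 0.01, 0.095, -0.18, -0.1, 0.11, 0.7, 0.056, 0.01, 0.095, -0.2, -0.06, 0.11, 0.7, 0.056, 0.01, 0.095, -0.2, -0.02, 0.11, 0.7, 0.056, 0.01, 0.095, -0.21, 0.02, 0.11, 0.7, 0.041, 0.007, 0.069, -0.15, 0.04, 0.07, 0.7 ]
```

View pics/w14.png

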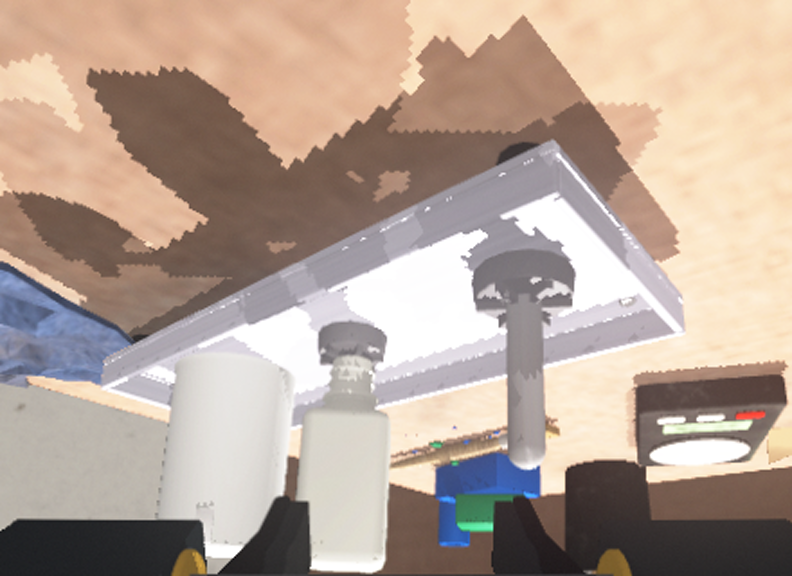

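```bash
python3 - <<'E'
from h import *
st=telemetry.state()
for k in ('t','force','torque','joint_velocities','joint_efforts','joints'):print(k,np.round(st[k],3))
c=cam('side');crop(c,250,60,640,360,2,'sd14.png')
c=cam('scene');cv2.imwrite('pics/s14.png',c['frame'][:,:,::-1])
st=telemetry.state();print(st['force'],st['joints'].round(3))
E
```

```text
t 11.125
force [-0.782 -5.481 -3.467]
torque [ 0.637  0.813 -0.371]
joint_velocities [-0.057 -0.091  0.006  0.005  0.151  0.003 -0.086]
joint_efforts [-12.948 -23.218 -32.009 -23.827   6.016   1.005  -0.361]
joints [ 1.222  0.562 -1.465  2.416  1.912  1.212 -0.598]
[-0.0213489   0.65148788  0.70336514] [ 1.217  0.556 -1.467  2.416  1.923  1.211 -0.603]
```

View pics/sd14.png

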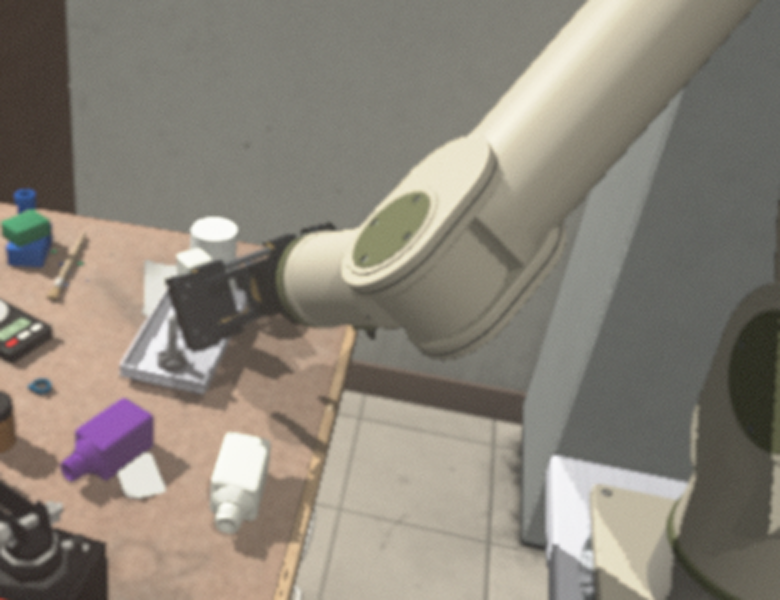

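View pics/s14.png

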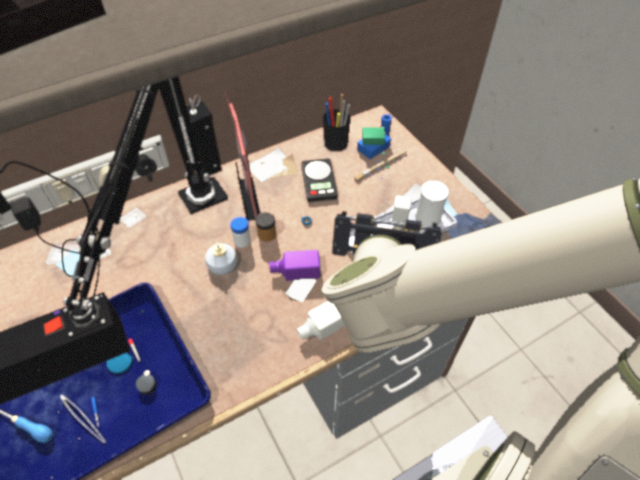

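```bash
python3 - <<'E'
from h import *
p,R=graspL()
plan(p+[.04,.0,.18],R,.7,dp=.02,da=6)
E
```

```text
[ 0.034, 0.007, 0.057, -0.03, -0.23, 0.05, 0.7, 0.034, 0.007, 0.057, -0.05, -0.23, 0.07, 0.7, 0.034, 0.007, 0.057, -0.08, -0.22, 0.08, 0.7, 0.034, 0.007, 0.057, -0.1, -0.21, 0.09, 0.7, 0.034, 0.007, 0.057, -0.11, -0.19, 0.1, 0.7 ]
[ 0.034, 0.007, 0.057, -0.13, -0.17, 0.11, 0.7, 0.034, 0.007, 0.057, -0.15, -0.16, 0.11, 0.7, 0.034, 0.007, 0.057, -0.16, -0.14, 0.12, 0.7, 0.034, 0.007, 0.057, -0.17, -0.11, 0.12, 0.7, 0.034, 0.007, 0.057, -0.18, -0.09, 0.13, 0.7 ]
[ 0.034, 0.007, 0.057, -0.19, -0.07, 0.13, 0.7, 0.034, 0.007, 0.057, -0.2, -0.04, 0.13, 0.7, 0.034, 0.007, 0.057, -0.2, -0.02, 0.13, 0.7, 0.034, 0.007, 0.057, -0.21, 0.01, 0.13, 0.7, 0.034, 0.007, 0.057, -0.2, 0.03, 0.13, 0.7 ]
[ 0.034, 0.007, 0.057, -0.2, 0.06, 0.12, 0.7, 0.012, 0.002, 0.02, -0.07, 0.03, 0.04, 0.7 ]
```

Request:
step_arm --commands '[0,0,0,-0.1,-0.5,0.2,0.4,0,0,0,-0.1,-0.5,0.2,0.4]'

```text
t: 11.48
position: [0.4408, -0.0753, 0.2459]
orientation: [-1.624, 0.558, -0.745]
force: [-0.7, -1.1, -0.3]
finger_gap: 0.683
```

```bash
python3 - <<'E'
from h import *
st=telemetry.state();print(st['position'],st['joints'].round(3),st['force'])
E
```

```text
[ 0.44081839 -0.07526365  0.24589569] [ 1.223  0.349 -1.463  2.35   1.769  1.032 -0.553] [-0.73239332 -1.09616069 -0.27976287]
```

Request:
step_arm --commands '[0.03,0,0.04,-0.1,-0.6,0.2,0.4,0.03,0,0.05,-0.1,-0.6,0.2,0.4,0.03,0,0.05,-0.2,-0.5,0.2,0.5]'

```text
t: 11.85
position: [0.4785, -0.0702, 0.3138]
orientation: [-1.477, 0.773, -0.728]
force: [-1.1, -0.3, -0.5]
finger_gap: 0.729
```

```bash
python3 - <<'E'
from h import *
st=telemetry.state();print(st['position'],st['joints'].round(3),st['force'])
p,R=graspL()
plan(p+[.02,.0,.16],R,.7,dp=.02,da=7)
E
```

```text
[ 0.47853849 -0.07022649  0.31376915] [ 1.342  0.034 -1.452  2.16   1.081  0.681 -0.129] [-1.14769903 -0.25948684 -0.54806067]
[ 0.041, 0.009, 0.066, -0.01, -0.04, -0.04, 0.7, 0.041, 0.009, 0.066, -0.01, -0.04, -0.03, 0.7, 0.041, 0.009, 0.066, -0.01, -0.04, -0.03, 0.7, 0.041, 0.009, 0.066, -0.02, -0.04, -0.03, 0.7, 0.041, 0.009, 0.066, -0.02, -0.04, -0.03, 0.7 ]
[ 0.041, 0.009, 0.066, -0.03, -0.04, -0.02, 0.7, 0.041, 0.009, 0.066, -0.03, -0.04, -0.02, 0.7, 0.041, 0.009, 0.066, -0.03, -0.04, -0.02, 0.7, 0.041, 0.009, 0.066, -0.04, -0.03, -0.02, 0.7, 0.041, 0.009, 0.066, -0.04, -0.03, -0.02, 0.7 ]
[ 0.041, 0.009, 0.066, -0.04, -0.03, -0.02, 0.7, 0.039, 0.009, 0.063, -0.04, -0.02, -0.01, 0.7 ]
```

```bash
cat >> kin.py <<'E'
X=np.load('kin.npy')
def ik(p,R,q0,w=.02,wv=np.ones(7),j3=None):
    l,u=lo.copy(),hi.copy()
    if j3 is not None: l[2]=j3-.005;u[2]=j3+.005
    g=lambda q:np.r_[(fk(q,X)[0]-p)*10,(fk(q,X)[1].inv()*Ro.from_matrix(R)).as_rotvec()*3,w*(q-q0)*wv]
    r=least_squares(g,np.clip(q0,l+.001,u-.001),bounds=(l,u));return r.x,np.linalg.norm(r.fun[:3])/10,np.linalg.norm(r.fun[3:6])/3
E
python3 - <<'E'
from kin import *
st=telemetry.state();T=toolT(st)
P,R=fk(st['joints'],X);print(P,R.as_matrix().round(3),'\n',T.round(3))
D=[([1.30540005,0.33286097,-0.0646917,1.46092406,0.0215886,1.34990276,-0.08848808],[0.15023419,-0.60654492,0.40396879],[-3.10126701,1.56939612,1.85394044]),
([ 0.601 , 0.521 ,-0.78 ,  1.926, -0.209 , 0.753 , 0.013],[0.5261, 0.0702, 0.1801],[1.545, 1.064, 1.503]),
([1.223,0.349,-1.463,2.35,1.769,1.032,-0.553],[0.44081839,-0.07526365,0.24589569],[-1.624,0.558,-0.745]),
([ 0.84,0.13,-0.83,2.33,1.86,0.71,-0.71],[ 0.45462153,-0.15000097,0.24863037],[-1.57,0.528,-0.748]),
(st['joints'],st['position'],st['orientation'])]
def res(x):
    r=[]
    for q,p,o in D:
        P,R=fk(q,x); r+=list(P-p)+list(.3*(R.inv()*Ro.from_euler('xyz',o)).as_rotvec())
    return r
f=least_squares(res,X);print(f.cost,f.x.round(4),f.fun.reshape(-1,6).round(3))
E
```

```text
[ 0.4810278  -0.06001734  0.2990159 ] [[ 0.499 -0.467  0.73 ]
 [-0.513  0.519  0.684]
 [-0.698 -0.715  0.02 ]] 
 [[ 0.534 -0.457  0.711  0.479]
 [-0.476  0.532  0.7   -0.07 ]
 [-0.698 -0.713  0.067  0.314]
 [ 0.     0.     0.     1.   ]]
0.0006228567530454387 [ 0.2332  0.4603  0.4775  0.1661 -0.0557 -0.0413] [[ 0.008  0.011 -0.007 -0.004 -0.    -0.   ]
 [ 0.011  0.001  0.005 -0.002  0.008  0.   ]
 [ 0.003 -0.002  0.004  0.004 -0.014 -0.001]
 [-0.     0.012  0.001  0.002 -0.015  0.   ]
 [ 0.003  0.001 -0.003  0.001 -0.012  0.001]]
```

```bash
cat > fit.py <<'E'
from kin import *
st=telemetry.state()
D=[([1.30540005,0.33286097,-0.0646917,1.46092406,0.0215886,1.34990276,-0.08848808],[0.15023419,-0.60654492,0.40396879],[-3.10126701,1.56939612,1.85394044]),
([ 0.601 , 0.521 ,-0.78 ,  1.926, -0.209 , 0.753 , 0.013],[0.5261, 0.0702, 0.1801],[1.545, 1.064, 1.503]),
([ 0.994,  0.239, -0.57 ,  1.588 , 0.094 , 1.361,  0.371],[0.47, -0.3065, 0.4159],[1.402, 1.534, 1.357]),
([1.223,0.349,-1.463,2.35,1.769,1.032,-0.553],[0.44081839,-0.07526365,0.24589569],[-1.624,0.558,-0.745]),
([ 0.84,0.13,-0.83,2.33,1.86,0.71,-0.71],[ 0.45462153,-0.15000097,0.24863037],[-1.57,0.528,-0.748]),
([0.632,0.026,-0.806,1.84,0.024,1.289,-0.187],[0.4623, 0.0346, 0.3977],[-2.201, 1.564, -2.209]),
(st['joints'],st['position'],st['orientation'])]
def fk2(q,y):
    p,R=fk(np.array(q)+np.r_[0,y[6:11],0],y[:6]); return p+np.r_[y[11:13],0],R
def res(y):
    r=[]
    for q,p,o in D:
        P,R=fk2(q,y); r+=list(P-p)+list(.3*(R.inv()*Ro.from_euler('xyz',o)).as_rotvec())
    return np.r_[r,.01*(y-y0)]
y0=np.r_[.317,.45,.48,.15,0,0,np.zeros(7)]
f=least_squares(res,y0);print(f.cost,f.x.round(3));print(f.fun[:-13].reshape(-1,6).round(4))
np.save('kin2.npy',f.x)
E
python3 fit.py
```

```text
0.0002387920721211252 [ 0.258  0.436  0.483  0.164 -0.02  -0.033  0.015  0.019 -0.016  0.01
 -0.003 -0.013 -0.016]
[[ 0.0061 -0.0057 -0.0057 -0.0009  0.0015  0.0044]
 [-0.0027  0.0009  0.0031  0.0006  0.0064  0.0016]
 [ 0.0012 -0.0019 -0.0033 -0.0017  0.0008  0.002 ]
 [-0.0015  0.0002  0.0054  0.0011 -0.0064 -0.0013]
 [-0.0028  0.0072  0.0003  0.0018 -0.0072  0.0001]
 [-0.0018  0.0042 -0.0019 -0.0006  0.0023 -0.0008]
 [ 0.0015 -0.005   0.0021 -0.0004 -0.0032  0.0016]]
```

```bash
cat >> kin.py <<'E'
try:
    Y=np.load('kin2.npy')
    def fk2(q,y=Y):
        p,R=fk(np.array(q)+np.r_[0,y[6:11],0],y[:6]); return p+np.r_[y[11:13],0],R
    def ik2(p,R,q0,w=.01,j3=None):
        l,u=lo.copy(),hi.copy()
        if j3 is not None: l[2]=j3-.005;u[2]=j3+.005
        def g(q):
            P,Q=fk2(q);return np.r_[(P-p)*10,(Q.inv()*Ro.from_matrix(R)).as_rotvec()*3,w*(q-q0)]
        r=least_squares(g,np.clip(q0,l+.001,u-.001),bounds=(l,u));return r.x.round(2),round(np.linalg.norm(r.fun[:3])/10,4),round(np.linalg.norm(r.fun[3:6])/3,3)
except FileNotFoundError: pass
E
python3 - <<'E'
from kin import *
q0=telemetry.state()['joints']
p,R=graspL()
for j3 in (-1.45,-.8,None): print(j3,ik2(p+[0,0,.12],R,q0,j3=j3),ik2(p,R,q0,j3=j3))
m=[.164+.0355-.005,.054,0];b=[.5,.866,0]
m=list(np.array([.164,0,0])+.071*np.array(b)-.003*np.array([-.866,.5,0]))
for az in (-75,-60,-45,-30):
  for hz in (.14,.026):
    pp,RR=place(thick,hz,az,m,b)
    print(az,hz,[ik2(pp,RR,q0,j3=j) for j in (-1.45,-.8)])
E
```

```text
-1.45 (array([ 1.43,  0.65, -1.45,  1.95,  0.14,  1.16, -0.02]), np.float64(0.0), np.float64(0.0)) (array([ 1.37,  1.08, -1.45,  2.02,  0.63,  1.07, -0.28]), np.float64(0.0), np.float64(0.0))
-0.8 (array([ 1.  ,  0.25, -0.8 ,  1.95, -0.35,  1.2 ,  0.41]), np.float64(0.0), np.float64(0.0)) (array([ 0.98,  0.5 , -0.8 ,  2.02, -0.19,  0.93,  0.38]), np.float64(0.0), np.float64(0.0))
None (array([ 1.43,  0.67, -1.47,  1.95,  0.16,  1.16, -0.04]), np.float64(0.0), np.float64(0.0)) (array([ 1.33,  0.89, -1.32,  2.02,  0.42,  0.99, -0.11]), np.float64(0.0), np.float64(0.0))
-75 0.14 [(array([ 0.78,  0.9 , -1.45,  1.92,  1.76,  1.96, -0.7 ]), np.float64(0.0), np.float64(0.0)), (array([ 0.4 ,  0.42, -0.8 ,  1.92,  1.36,  1.48, -0.69]), np.float64(0.0), np.float64(0.0))]
-75 0.026 [(array([ 0.78,  1.26, -1.45,  1.97,  2.06,  2.06, -0.75]), np.float64(0.0067), np.float64(0.047)), (array([ 0.39,  0.67, -0.8 ,  1.95,  1.53,  1.52, -0.92]), np.float64(0.0), np.float64(0.0))]
-60 0.14 [(array([ 0.94,  0.65, -1.45,  2.11,  1.72,  1.58, -0.61]), np.float64(0.0), np.float64(0.0)), (array([ 0.48,  0.24
[... 381 characters left out ...]
ay([ 0.61,  0.04, -0.8 ,  2.27,  1.54,  0.8 , -0.56]), np.float64(0.0), np.float64(0.0))]
-45 0.026 [(array([ 1.07,  1.11, -1.45,  2.31,  2.27,  1.65, -0.54]), np.float64(0.0), np.float64(0.0)), (array([ 0.58,  0.4 , -0.8 ,  2.31,  1.92,  1.04, -0.89]), np.float64(0.0), np.float64(0.0))]
-30 0.14 [(array([ 1.56, -0.47, -1.45,  2.37,  2.56,  0.11, -1.6 ]), np.float64(0.0106), np.float64(0.009)), (array([ 0.81, -0.12, -0.8 ,  2.38,  1.86,  0.39, -0.67]), np.float64(0.0), np.float64(0.0))]
-30 0.026 [(array([ 1.29,  0.99, -1.45,  2.42,  2.37,  1.27, -0.44]), np.float64(0.0024), np.float64(0.003)), (array([ 0.76,  0.3 , -0.8 ,  2.42,  2.29,  0.78, -0.98]), np.float64(0.0024), np.float64(0.003))]
```

```bash
python3 - <<'E'
from h import *
p,R=graspL()
plan(p+[0,0,.12],R,.7,dp=.02,da=9)
E
```

```text
[ 0.053, 0.012, 0.084, 0.04, 0.05, -0.09, 0.7, 0.053, 0.012, 0.084, 0.04, 0.04, -0.09, 0.7, 0.053, 0.012, 0.084, 0.05, 0.02, -0.1, 0.7, 0.053, 0.012, 0.084, 0.05, 0.01, -0.1, 0.7, 0.053, 0.012, 0.084, 0.06, -0.01, -0.1, 0.7 ]
[ 0.053, 0.012, 0.084, 0.06, -0.02, -0.09, 0.7, 0.053, 0.012, 0.084, 0.05, -0.04, -0.09, 0.7, 0.053, 0.012, 0.084, 0.05, -0.05, -0.09, 0.7, 0.053, 0.012, 0.084, 0.04, -0.06, -0.08, 0.7, 0.016, 0.004, 0.025, 0.01, -0.02, -0.02, 0.7 ]
```

Request:
step_arm --commands '[0.05,0.01,0.08,0,0,-0.1,0.7,0.05,0.01,0.08,0,0,-0.1,0.7,0.05,0.01,0.08,0,0,-0.1,0.7,0.05,0.01,0.08,0,0,-0.1,0.7]'

```text
t: 12.35
position: [0.4677, -0.074, 0.3163]
orientation: [-0.98, 1.266, -0.519]
force: [-0.6, -0.9, -0.6]
finger_gap: 0.847
```

```bash
python3 - <<'E'
from h import *
st=telemetry.state();print(st['position'],st['joints'].round(3),st['force'])
p,R=graspL()
plan(p+[0,0,.12],R,.7,dp=.02,da=9)
E
```

```text
[ 0.4677314  -0.07399881  0.31627963] [ 1.408  0.126 -1.424  2.027  0.366  0.858  0.256] [-0.58104043 -0.85822709 -0.63294946]
[ 0.053, 0.012, 0.084, 0.11, -0.01, -0.11, 0.7, 0.053, 0.012, 0.084, 0.11, -0.03, -0.11, 0.7, 0.053, 0.012, 0.084, 0.11, -0.05, -0.1, 0.7, 0.053, 0.012, 0.084, 0.1, -0.08, -0.1, 0.7, 0.053, 0.012, 0.084, 0.1, -0.1, -0.09, 0.7 ]
[ 0.029, 0.007, 0.046, 0.05, -0.06, -0.04, 0.7 ]
```

Request:
step_arm --commands '[0.053,0.012,0.084,0.1,0,-0.1,0.7,0.053,0.012,0.084,0.1,0,-0.1,0.7,0.053,0.012,0.084,0.1,-0.05,-0.1,0.7,0.053,0.012,0.084,0.1,-0.1,-0.1,0.7,0.053,0.012,0.084,0.1,-0.1,-0.1,0.7]'

```text
t: 12.98
position: [0.4548, -0.0828, 0.2942]
orientation: [1.51, 1.114, 1.605]
force: [-0.4, 0.4, -0.6]
finger_gap: 0.85
```

```bash
python3 - <<'E'
from h import *
st=telemetry.state();print(st['position'],st['joints'].round(3),st['force'])
p,R=graspL()
plan(p+[0,0,.12],R,.7,dp=.02,da=9)
E
```

```text
[ 0.45475505 -0.08284449  0.29416337] [ 1.39   0.487 -1.355  1.928  0.022  1.144  0.138] [-0.36537208  0.43897622 -0.55930485]
[ 0.033, 0.002, 0.043, 0.06, -0.23, -0.07, 0.7 ]
```

Good. Finish the orientation, then measure the large bottle again.

Request:
step_arm --commands '[0.035,0,0.045,0.05,-0.25,-0.07,0.7,0,0,0,0,0,0,0.7]'

```text
t: 13.22
position: [0.453, -0.0904, 0.2875]
orientation: [1.572, 1.045, 1.614]
force: [-0.8, 0.1, -0.8]
finger_gap: 0.847
```

```bash
python3 - <<'E'
from h import *
st=telemetry.state();print(st['t'],st['position'],st['joints'].round(3))
c=cam('wrist');cv2.imwrite('pics/w15.png',c['frame'][:,:,::-1]);f=c['frame'].astype(int)
m=((f.min(2)>150)&((f.max(2)-f.min(2))<45))
for y in range(190,318,5):
    xs=np.where(m[y,270:385])[0]
    if len(xs)>8:
        a,b=xs[0]+270,xs[-1]+271
        print(y,a,b,plane(c,[(a,y+.5),(b,y+.5)],.046)[:,:2].round(4).tolist(),plane(c,[((a+b)/2,y+.5)],.023)[0,:2].round(4))
p,R=graspL();plan(p,R,.7)
E
```

```text
13.225 [ 0.45296183 -0.09042102  0.2875489 ] [ 1.399  0.526 -1.339  1.926 -0.013  1.153  0.124]
230 311 335 [[0.437, 0.0568], [0.4553, 0.0576]] [0.4459 0.0634]
235 310 336 [[0.4365, 0.0528], [0.4562, 0.0537]] [0.4461 0.0591]
240 310 336 [[0.4367, 0.0489], [0.4563, 0.0498]] [0.4463 0.0549]
245 310 337 [[0.4369, 0.0451], [0.4572, 0.0459]] [0.4468 0.0507]
250 309 336 [[0.4363, 0.0412], [0.4565, 0.0421]] [0.4462 0.0465]
255 310 339 [[0.4373, 0.0374], [0.4589, 0.0383]] [0.448  0.0424]
260 304 342 [[0.433, 0.0334], [0.4613, 0.0346]] [0.447  0.0382]
265 294 350 [[0.4258, 0.0293], [0.4673, 0.0311]] [0.4463 0.0341]
270 293 352 [[0.4253, 0.0256], [0.4689, 0.0274]] [0.4469 0.03  ]
275 293 352 [[0.4255, 0.0218], [0.469, 0.0237]] [0.4471 0.026 ]
280 292 352 [[0.425, 0.0181], [0.4691, 0.02]] [0.4469 0.022 ]
285 292 352 [[0.4252, 0.0145], [0.4692, 0.0163]] [0.447 0.018]
290 292 353 [[0.4254, 0.0108], [0.47, 0.0127]] [0.4476 0.014 ]
295 292 353 [[0.4257, 0.0072], [0.4701, 0.0091]] [0.4478 0.0101]
300 292 353 [[0.4259, 0.0036], [0.4702, 0.0055]] [0.4479 0.0061]
305 292 353 [[0.4261, -0.0], [0.4703, 0.0019]] [0.4481 0.0022]
310 292 353 [[0.4263, -0.0036], [0.4703, -0.0017]] [ 0.4483 -0.0016]
315 292 353 [[0.4265, -0.0071], [0.4704, -0.0052]] [ 0.4484 -0.0055]
[ -0, 0, -0, 0.95, -0.56, -0, 0.7, -0, 0, -0, 0.95, -0.56, -0, 0.7, -0, 0, -0, 0.69, -0.4, -0, 0.7 ]
```

View pics/w15.png

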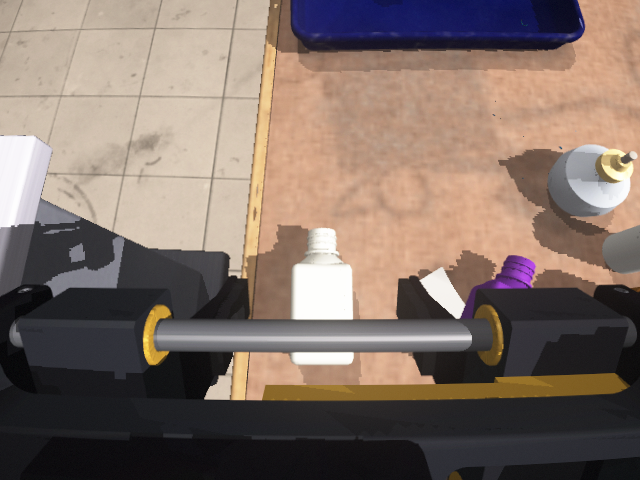

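Request:
step_arm --commands '[0,0,0,0.95,-0.55,0,0.5,0,0,0,0.95,-0.55,0,0.5,0,0,0,0.4,-0.2,0,0.5,0,0,0,0,0,0,0.5]'

```text
t: 13.78
position: [0.4553, -0.0863, 0.1836]
orientation: [1.552, 1.06, 1.609]
force: [-1.1, -0.7, -0.6]
finger_gap: 0.756
```

```bash
sed -i 's/-.019\*b+\[0,0,.003\]/-.019*b+[0,0,.006]/' h.py; python3 - <<'E'
from h import *
st=telemetry.state();print(st['t'],st['position'],st['joints'].round(3),st['force'])
p,R=graspL();plan(p,R,.5)
c=cam('wrist');crop(c,150,180,560,380,1.9,'w16.png')
E
```

```text
13.775 [ 0.45527849 -0.08625783  0.18358133] [ 1.244  0.663 -1.168  1.994  0.122  0.954  0.119] [-1.10389287 -0.69035773 -0.55807385]
[ 0.008, 0.002, 0.008, 0.22, -0.24, -0.07, 0.5 ]
```

View pics/w16.png

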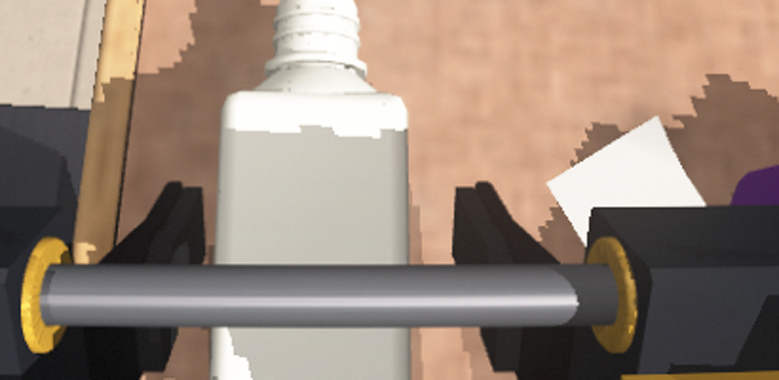

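Request:
step_arm --commands '[0.008,0,0.008,0,0,-0.1,0.5,0,0,0,0.25,-0.24,0,0.5,0,0,0,0,0,0,0.5]'

```text
t: 14.2
position: [0.4525, -0.0907, 0.1724]
orientation: [1.557, 1.049, 1.6]
force: [-0.2, -0.3, 0.4]
finger_gap: 0.751
```

```bash
python3 - <<'E'
from h import *
st=telemetry.state();print(st['t'],st['position'],st['joints'].round(3),st['force'])
p,R=graspL();print(p);plan(p,R,.5)
E
```

```text
14.2 [ 0.45251818 -0.0907315   0.17244313] [ 1.246  0.682 -1.152  2.002  0.127  0.937  0.123] [-0.16116705 -0.27246751  0.39161456]
[ 0.45274049 -0.09039969  0.17102712]
[ 0, 0.005, 0.001, 0.03, -0.01, 0.01, 0.5 ]
```

Request:
step_arm --commands '[0,0.005,0,0.02,0,0,-0.3,0,0,0,0,0,0,-0.3,0,0,0,0,0,0,-0.3,0,0,0,0,0,0,-0.3]' --grip_force 20

```text
t: 14.7
position: [0.4527, -0.0904, 0.172]
orientation: [1.571, 1.049, 1.616]
force: [-0.3, -0.1, 1.1]
finger_gap: 0.53
```

```bash
python3 - <<'E'
from h import *
st=telemetry.state();T=toolT(st);print(st['t'],st['finger_gap']*87,st['force'],T.round(4).tolist())
b=np.array([-.045,1,0]);b/=np.linalg.norm(b)
print('b in tool',T[:3,:3].T@b,'mouth',T[:3,:3].T@(np.array([.4480,.0105,.023])+.052*b-T[:3,3]))
c=cam('wrist');crop(c,240,150,410,390,3,'w17.png')
E
```

```text
14.7 46.13058716952496 [-0.32491059 -0.07151607  1.07578831] [[-0.0228, -0.0398, 0.9989, 0.4527], [0.4976, 0.8662, 0.0458, -0.0904], [-0.8671, 0.4981, 0.0001, 0.172], [0.0, 0.0, 0.0, 1.0]]
b in tool [0.49813511 0.86709898 0.00088243] mouth [ 2.05417892e-01  5.84052261e-02 -7.35770164e-05]
```

View pics/w17.png

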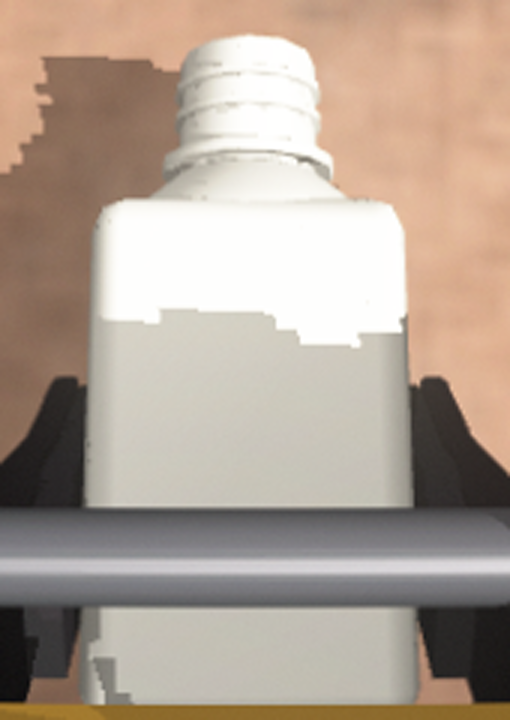

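```bash
cat >> h.py <<'E'
mL=[.2054,.0584,0];bL=[.4981,.8671,0]
E
python3 - <<'E'
from h import *
c=cam('wrist')
m=np.array(mL);b=np.array(bL);pb=np.array([-b[1],b[0],0])
print('mouth',projT(c,[m,m+.0115*pb,m+[0,0,.0115],m-[0,0,.0115]]).round(1).tolist())
k=m-.022*b;print('bead',projT(c,[k+[0,0,.0145],k-[0,0,.0145]]).round(1).tolist())
p,R=place(thick,.16,-60,mL,bL);print(p)
T=toolT(telemetry.state())
plan(T[:3,3]+[0.01,-.05,.12],T[:3,:3],-.3)
E
```

```text
mouth [[324.1, 171.8], [324.2, 161.8], [346.5, 171.8], [301.6, 171.8]]
bead [[353.3, 212.8], [294.9, 212.8]]
[ 0.49249208 -0.0379485   0.31295098]
[ 0, 0, 0, -0.95, 0.12, 0.06, -0.3, 0, 0, 0, -0.95, 0.12, 0.06, -0.3, 0, 0, 0, -0.95, 0.12, 0.06, -0.3, 0, 0, 0, -0.38, 0.05, 0.02, -0.3 ]
```

Request:
step_arm --commands '[0,0,0,-0.6,0.3,0,-0.3,0,0,0,-0.95,0.3,0.05,-0.3,0,0,0,-0.95,0.3,0.05,-0.3,0,0,0,-0.95,0.3,0.05,-0.3,0,0,0,-0.6,0.3,0.05,-0.3]'

```text
t: 15.42
position: [0.4613, -0.119, 0.3456]
orientation: [1.578, 1.048, 1.625]
force: [-0.0, -0.8, -1.8]
finger_gap: 0.524
```

```bash
python3 - <<'E'
from h import *
st=telemetry.state();print(st['t'],st['position'],st['joints'].round(3),st['force'],st['finger_gap'])
p,R=place(thick,.17,-60,mL,bL);print(p);plan(p,R,-.3,da=9)
E
```

```text
15.425 [ 0.46129642 -0.11898745  0.34561131] [ 1.451  0.482 -1.366  1.821 -0.048  1.297  0.152] [-0.03235884 -0.79966869 -1.79656948] 0.5241357983431427
[ 0.49249208 -0.0379485   0.32295098]
[ -0.031, -0.009, -0.095, 0.14, 0.14, 0.08, -0.3, -0.031, -0.009, -0.095, 0.12, 0.15, 0.09, -0.3, -0.031, -0.009, -0.095, 0.1, 0.17, 0.1, -0.3, -0.031, -0.009, -0.095, 0.08, 0.17, 0.1, -0.3, -0.031, -0.009, -0.095, 0.05, 0.18, 0.11, -0.3 ]
[ -0.031, -0.009, -0.095, 0.03, 0.18, 0.12, -0.3, -0.031, -0.009, -0.095, 0, 0.17, 0.13, -0.3, -0.031, -0.009, -0.095, -0.02, 0.17, 0.14, -0.3, -0.031, -0.009, -0.095, -0.04, 0.15, 0.14, -0.3, -0.031, -0.009, -0.095, -0.06, 0.14, 0.15, -0.3 ]
[ -0.012, -0.003, -0.035, -0.03, 0.04, 0.06, -0.3 ]
```

Request:
step_arm --commands '[-0.03,-0.01,-0.09,0.14,0.14,0.08,-0.3,-0.03,-0.01,-0.09,0.12,0.15,0.09,-0.3,-0.03,-0.01,-0.09,0.1,0.17,0.1,-0.3]'

```text
t: 15.8
position: [0.4712, -0.0967, 0.341]
orientation: [0.75, 1.451, 0.922]
force: [-0.4, 1.1, -1.2]
finger_gap: 0.526
```

```bash
python3 - <<'E'
from h import *
st=telemetry.state();print(st['t'],st['position'],st['joints'].round(3),st['force'],st['finger_gap'])
E
```

```text
15.8 [ 0.47121147 -0.09666964  0.34095941] [ 1.374  0.279 -1.354  1.886  0.192  1.13   0.133] [-0.43019679  1.05290479 -1.20833103] 0.5258782057092173
```

Request:
step_arm --commands '[-0.03,-0.01,-0.095,0.08,0.17,0.1,-0.3,-0.03,-0.01,-0.095,0.05,0.18,0.11,-0.3,-0.03,-0.01,-0.095,0.03,0.18,0.12,-0.3]'

```text
t: 16.18
position: [0.4802, -0.072, 0.3347]
orientation: [-1.283, 1.158, -0.986]
force: [-0.4, -1.0, -1.6]
finger_gap: 0.526
```

```bash
python3 - <<'E'
from h import *
st=telemetry.state();print(st['t'],st['position'],st['joints'].round(3),st['force'],st['finger_gap'])
p,R=place(thick,.17,-60,mL,bL);print(p);plan(p,R,-.3,da=9)
E
```

```text
16.175 [ 0.48023458 -0.07201341  0.33474131] [ 1.168  0.133 -1.272  1.978  0.59   0.999 -0.086] [-0.38509811 -0.98736226 -1.60902524] 0.5264982934356714
[ 0.49249208 -0.0379485   0.32295098]
[ -0.034, -0.007, -0.094, 0.01, 0.18, 0.12, -0.3, -0.034, -0.007, -0.094, -0.01, 0.18, 0.13, -0.3, -0.034, -0.007, -0.094, -0.04, 0.17, 0.14, -0.3, -0.034, -0.007, -0.094, -0.06, 0.15, 0.15, -0.3, -0.011, -0.002, -0.031, -0.03, 0.04, 0.05, -0.3 ]
```

Request:
step_arm --commands '[-0.035,-0.007,-0.095,0,0.2,0.12,-0.3,-0.035,-0.007,-0.095,0,0.2,0.13,-0.3,-0.035,-0.007,-0.095,-0.04,0.2,0.14,-0.3,-0.035,-0.007,-0.095,-0.06,0.17,0.15,-0.3,0,0,0,0,0,0,-0.3]'

```text
t: 16.8
position: [0.49, -0.0339, 0.3212]
orientation: [-1.567, 0.541, -1.044]
force: [0.3, 0.1, -0.4]
finger_gap: 0.527
```

```bash
python3 - <<'E'
from h import *
st=telemetry.state();print(st['t'],st['position'],st['joints'].round(3),st['force'],st['finger_gap'])
p,R=place(thick,.125,-60,mL,bL);print(p);plan(p,R,-.3,da=9)
c=cam('wrist');cv2.imwrite('pics/w18.png',c['frame'][:,:,::-1])
m=np.array(mL);b=np.array(bL);pb=np.array([-b[1],b[0],0])
print('mouth',projT(c,[m,m+.0115*pb]).round(1).tolist(),'peg',proj(c,[[*thick,.081],[*thick,.026]]))
E
```

```text
16.8 [ 0.49000151 -0.03386602  0.32118813] [ 0.761  0.237 -1.145  2.098  1.377  1.271 -0.544] [ 0.32751975  0.12403783 -0.4114219 ] 0.5274641303567291
[ 0.49249208 -0.0379485   0.27795098]
[ -0.002, 0.002, -0.013, 0.66, 0.86, -0, -0.3 ]
mouth [[323.8, 173.8], [323.9, 164.1]] peg [[322.25081905  51.74923892]
 [321.9915185  -15.44148514]]
```

View pics/w18.png

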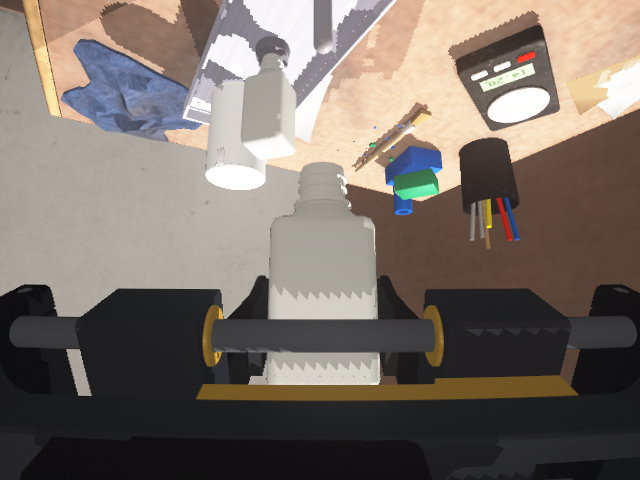

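Request:
step_arm --commands '[0,0,-0.006,0.33,0.43,0,-0.3,0,0,-0.006,0.33,0.43,0,-0.3,0,0,0,0,0,0,-0.3]'

```text
t: 17.23
position: [0.4929, -0.0413, 0.2789]
orientation: [-1.563, 0.534, -1.053]
force: [0.2, 1.1, -0.7]
finger_gap: 0.525
```

```bash
python3 - <<'E'
from h import *
st=telemetry.state();T=toolT(st);print(st['t'],st['joints'].round(3),st['force'])
print('mouth w',(T@[*mL,1])[:3],'b',T[:3,:3]@bL)
p,R=place(thick,.092,-60,mL,bL);plan(p,R,-.3,da=9)
c=cam('wrist');crop(c,250,40,400,200,4,'w19.png');print(c['T_tool_cam'].round(4).tolist())
m=np.array(mL);b=np.array(bL);pb=np.array([-b[1],b[0],0])
print('mouth',projT(c,[m,m+.0115*pb]).round(1).tolist(),'peg',proj(c,[[*thick,.081],[*thick,.026]]))
E
```

```text
17.225 [ 0.703  0.348 -1.091  2.125  1.485  1.318 -0.653] [ 0.243797    1.09982555 -0.6960207 ]
mouth w [ 0.56617099 -0.16891021  0.12410627] b [ 1.33516461e-04  1.40124457e-02 -9.99884820e-01]
[ -0.007, -0.003, -0.008, 0.36, 0.77, 0.03, -0.3 ]
[[-0.0004, -0.2816, 0.9595, 0.02], [0.0001, -0.9595, -0.2816, 0.0779], [1.0, 0.0, 0.0004, -0.0007], [0.0, 0.0, 0.0, 1.0]]
mouth [[323.8, 173.8], [323.9, 164.0]] peg [[326.21524354 100.07837815]
 [325.27695883  20.76328063]]
```

View pics/w19.png

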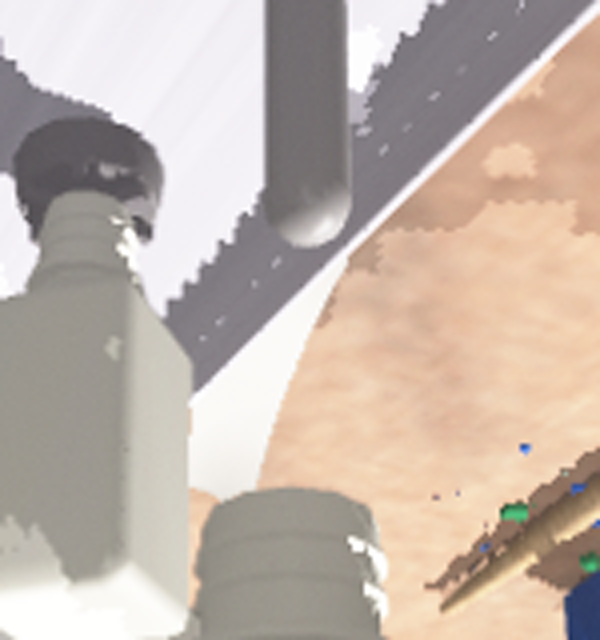

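Request:
step_arm --commands '[-0.007,-0.003,-0.008,0.33,0.75,0.06,-0.3,0,0,0,0,0,0,-0.3]'

```text
t: 17.52
position: [0.4945, -0.0375, 0.2496]
orientation: [-1.567, 0.521, -1.049]
force: [1.1, 0.8, -0.8]
finger_gap: 0.526
```

```bash
sed -i 's/^mL=.*/mL=[.2054,.0584,-.0006];bL=[.4981,.8671,0]/' h.py;python3 - <<'E'
from h import *
st=telemetry.state();T=toolT(st);print(st['t'],st['joints'].round(3),st['force'])
print('mouth w',(T@[*mL,1])[:3],'b',T[:3,:3]@bL)
p,R=place(thick,.084,-60,mL,bL);plan(p,R,-.3,da=9)
c=cam('wrist');crop(c,270,70,380,210,5,'w20.png')
print('peg',proj(c,[[*thick,.081],[*thick,.026]]),projT(c,[mL]))
E
```

```text
17.525 [ 0.646  0.426 -1.052  2.138  1.557  1.363 -0.724] [ 1.09356138  0.82163663 -0.77692547]
mouth w [ 0.56849714 -0.16694831  0.09673769] b [ 0.00359979  0.0010332  -0.999976  ]
[ -0.003, -0.001, 0.001, 0.14, 0.28, -0.04, -0.3 ]
peg [[319.97404592 145.46142226]
 [319.8150932   58.04894417]] [[322.61355526 173.79667156]]
```

View pics/w20.png

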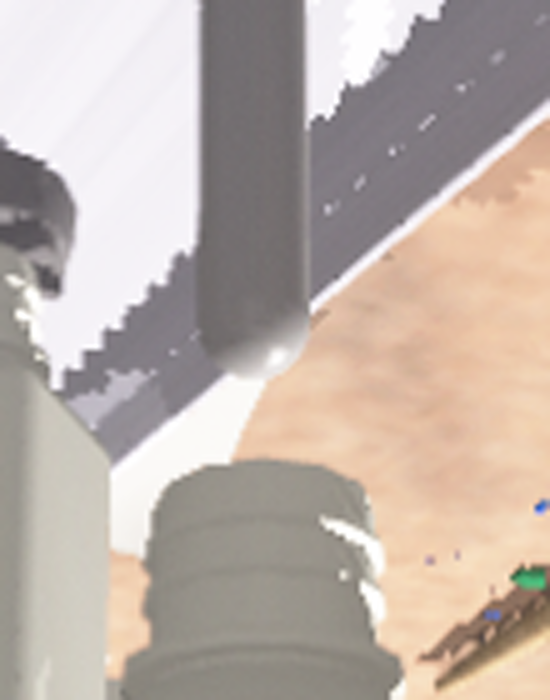

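Request:
step_arm --commands '[-0.003,0,0,0.26,0.5,-0.025,-0.3,0,0,0,0,0,0,-0.3]'

```text
t: 17.82
position: [0.4952, -0.0375, 0.2324]
orientation: [-1.564, 0.517, -1.048]
force: [0.8, 0.1, 0.0]
finger_gap: 0.528
```

```bash
python3 - <<'E'
from h import *
st=telemetry.state();T=toolT(st);print(st['t'],st['joints'].round(3),st['force'])
print('mouth w',(T@[*mL,1])[:3],'b',T[:3,:3]@bL)
p,R=place(thick,.03,-60,mL,bL);plan(p,R,-.3,dp=.02)
c=cam('wrist');crop(c,270,70,380,210,5,'w21.png')
print('peg',proj(c,[[*thick,.081],[*thick,.026]]),projT(c,[mL]))
E
```

```text
17.825 [ 0.621  0.469 -1.028  2.144  1.594  1.381 -0.764] [0.83641036 0.08760449 0.04906346]
mouth w [ 0.56975255 -0.1672876   0.08009077] b [ 0.00700982 -0.00119188 -0.99995773]
[ -0.002, -0, 0.001, 0.27, 0.5, -0.03, -0.3, -0.002, -0, 0.001, 0.27, 0.5, -0.02, -0.3, -0, -0, 0, 0.05, 0.08, -0, -0.3 ]
peg [[318.21673695 174.18552646]
 [317.9889471   81.67719762]] [[322.61533274 173.79403689]]
```

View pics/w21.png

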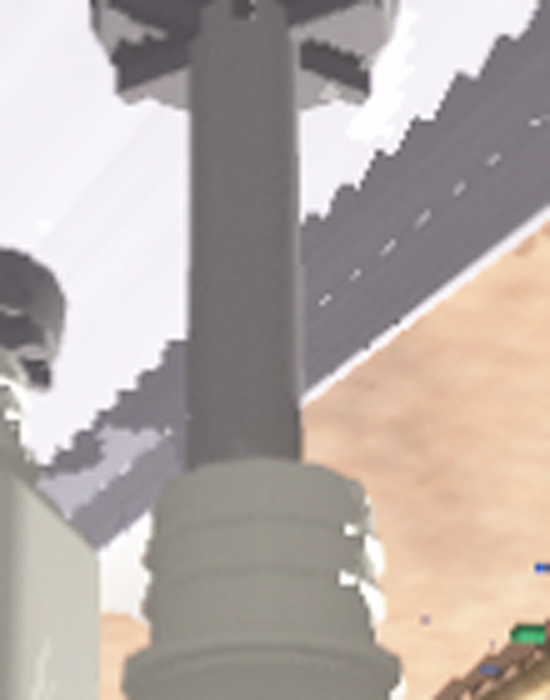

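Request:
step_arm --commands '[-0.002,0,0.002,-0.04,0.02,-0.06,-0.3,0,0,0,0,0,0,-0.3]'

```text
t: 18.12
position: [0.4933, -0.0368, 0.2362]
orientation: [-1.563, 0.517, -1.046]
force: [0.7, -0.4, -0.5]
finger_gap: 0.525
```

```bash
python3 - <<'E'
from h import *
st=telemetry.state();T=toolT(st);print(st['t'],st['joints'].round(3),st['force'])
print('mouth w',(T@[*mL,1])[:3],'b',T[:3,:3]@bL)
p,R=place(thick,.065,-60,mL,bL);plan(p,R,-.3,dp=.02)
c=cam('wrist');crop(c,270,70,380,210,5,'w22.png')
print('peg',proj(c,[[*thick,.081],[*thick,.026]]),projT(c,[mL]))
E
```

```text
18.125 [ 0.628  0.456 -1.036  2.148  1.586  1.376 -0.759] [ 0.69602658 -0.37053837 -0.54782779]
mouth w [ 0.56818947 -0.16648048  0.08392238] b [ 8.22362864e-03 -5.71156276e-04 -9.99949032e-01]
[ -0.005, 0.001, 0.003, 0.24, 0.39, -0.02, -0.3 ]
peg [[320.07719359 168.4459457 ]
 [319.58359016  77.53127733]] [[322.61579781 173.79329026]]
```

View pics/w22.png

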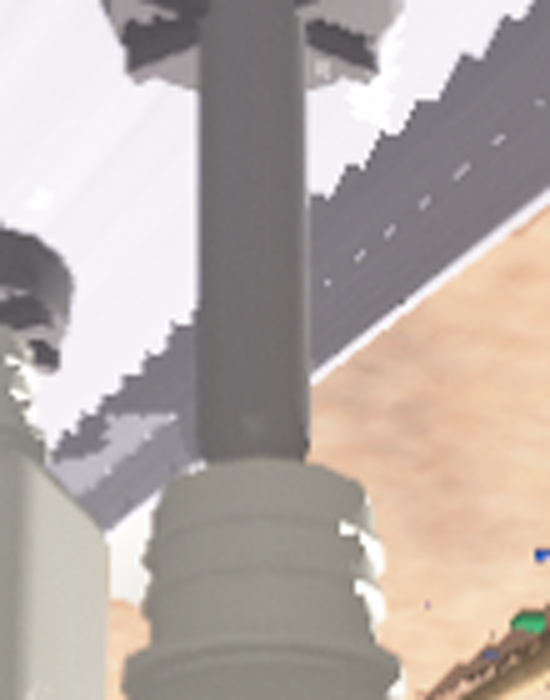

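Request:
step_arm --commands '[-0.005,0,0.003,0.1,0.2,-0.04,-0.3,0,0,0,0,0,0,-0.3]'

```text
t: 18.42
position: [0.4917, -0.0374, 0.227]
orientation: [-1.571, 0.521, -1.046]
force: [-0.6, -0.7, -0.9]
finger_gap: 0.53
```

```bash
python3 - <<'E'
from h import *
st=telemetry.state();T=toolT(st);print(st['t'],st['joints'].round(3),st['force'])
print('mouth w',(T@[*mL,1])[:3],'b',T[:3,:3]@bL)
p,R=place(thick,.06,-60,mL,bL);plan(p,R,-.3,dp=.02)
c=cam('wrist');crop(c,270,70,380,210,5,'w23.png')
print('peg',proj(c,[[*thick,.081],[*thick,.026]]),projT(c,[mL]))
E
```

```text
18.425 [ 0.62   0.474 -1.026  2.154  1.599  1.378 -0.769] [-0.57473954 -0.65535547 -0.89748487]
mouth w [ 0.56587175 -0.16664588  0.07401221] b [-1.17913371e-04 -1.20211877e-04 -9.99982996e-01]
[ 0, 0.001, 0, 0.19, 0.29, 0.02, -0.3 ]
peg [[324.16418705 187.14683012]
 [324.06252134  94.20718443]] [[322.60571757 173.80340233]]
```

View pics/w23.png

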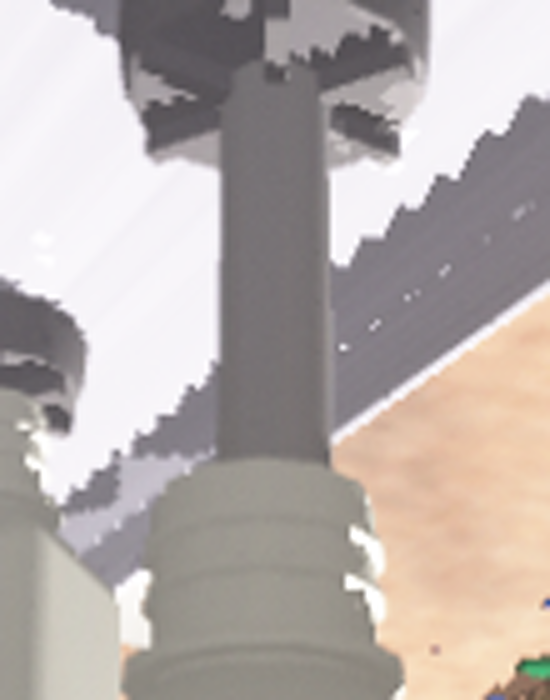

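Request:
step_arm --commands '[0,0,0,0.17,0.29,0.025,-0.3,0,0,0,0,0,0,-0.3]'

```text
t: 18.73
position: [0.4929, -0.0368, 0.2126]
orientation: [-1.571, 0.521, -1.046]
force: [-0.1, 0.3, -1.8]
finger_gap: 0.531
```

```bash
python3 - <<'E'
from h import *
st=telemetry.state();T=toolT(st);print(st['t'],st['joints'].round(3),st['force'])
print('mouth w',(T@[*mL,1])[:3],'b',T[:3,:3]@bL)
p,R=place(thick,.03,-60,mL,bL);plan(p,R,-.3,dp=.03)
c=cam('wrist');crop(c,270,70,380,210,5,'w24.png')
print('peg',proj(c,[[*thick,.081],[*thick,.026]]),projT(c,[mL]))
E
```

```text
18.725 [ 0.598  0.511 -1.006  2.156  1.627  1.392 -0.799] [-0.07354263  0.34072304 -1.84706987]
mouth w [ 0.5670872  -0.16604081  0.05969953] b [ 1.62122340e-04  6.12620646e-05 -9.99982995e-01]
[ 0, 0.001, 0, 0.39, 0.63, -0.01, -0.3 ]
peg [[321.50584173 213.79665957]
 [321.56586088 116.86424174]] [[322.60599377 173.80316579]]
```

View pics/w24.png

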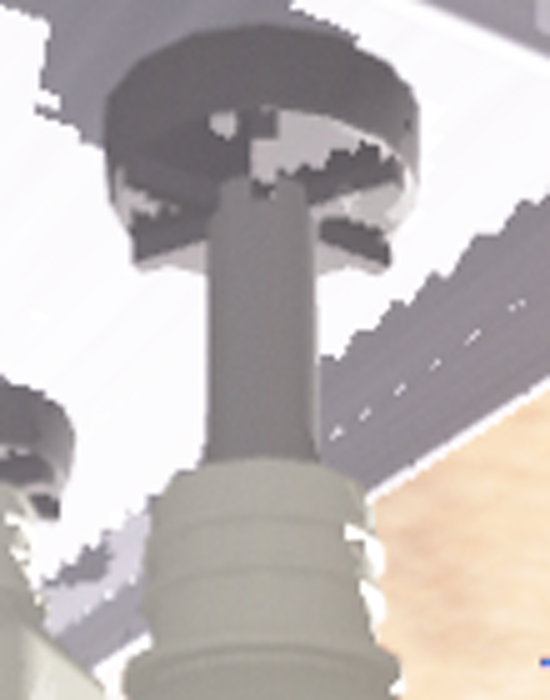

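Centred and 20 mm on the peg with no contact force; continue down.

Request:
step_arm --commands '[0,0,0,0.19,0.32,0,-0.3,0,0,0,0,0,0,-0.3,0,0,0,0.12,0.2,0,-0.3,0,0,0,0,0,0,-0.3]'

```text
t: 19.27
position: [0.4934, -0.037, 0.1871]
orientation: [-1.57, 0.521, -1.045]
force: [-0.3, 0.3, 0.3]
finger_gap: 0.53
```

```bash
python3 - <<'E'
from h import *
st=telemetry.state();T=toolT(st);print(st['t'],st['joints'].round(3),st['force'])
print('mouth w',(T@[*mL,1])[:3],'b',T[:3,:3]@bL)
p,R=place(thick,.026,-60,mL,bL);plan(p,R,-.3,dp=.03)
c=cam('wrist');crop(c,270,70,380,210,5,'w25.png')
E
```

```text
19.275 [ 0.566  0.572 -0.97   2.16   1.675  1.412 -0.85 ] [-0.29469204  0.31414987  0.28856967]
mouth w [ 0.56764084 -0.16626552  0.03415259] b [ 6.18072942e-04  7.21981334e-05 -9.99982816e-01]
[ 0, 0.001, 0, 0.11, 0.17, -0.02, -0.3 ]
```

View pics/w25.png

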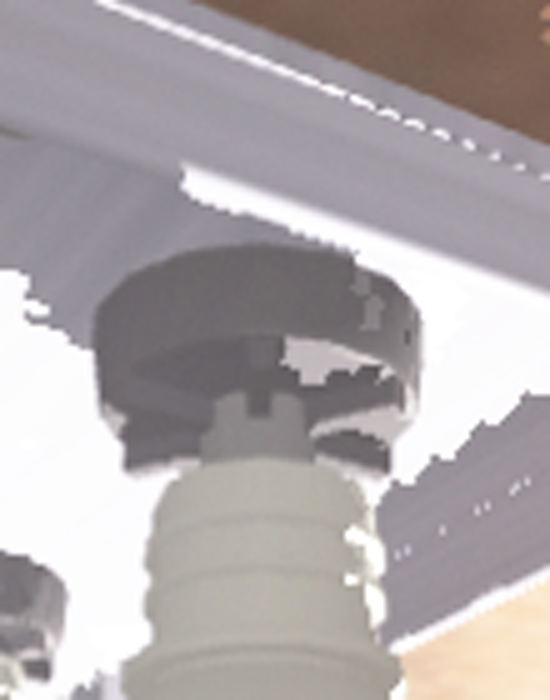

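Request:
step_arm --commands '[0,0,0,0.1,0.17,-0.01,-0.3,0,0,0,0,0,0,-0.3]'

```text
t: 19.58
position: [0.4936, -0.0372, 0.1797]
orientation: [-1.568, 0.519, -1.044]
force: [0.2, -0.6, -0.1]
finger_gap: 0.529
```

```bash
python3 - <<'E'
from h import *
st=telemetry.state();T=toolT(st);print(st['t'],st['joints'].round(3),st['force'])
print('mouth w',(T@[*mL,1])[:3],'b',T[:3,:3]@bL)
c=cam('wrist');crop(c,270,70,380,210,5,'w26.png')
E
```

```text
19.575 [ 0.557  0.59  -0.959  2.161  1.691  1.418 -0.866] [ 0.1875383  -0.57839309 -0.1212684 ]
mouth w [ 0.56818781 -0.16656921  0.02703345] b [ 2.89074900e-03 -5.67963187e-04 -9.99978670e-01]
```

View pics/w26.png

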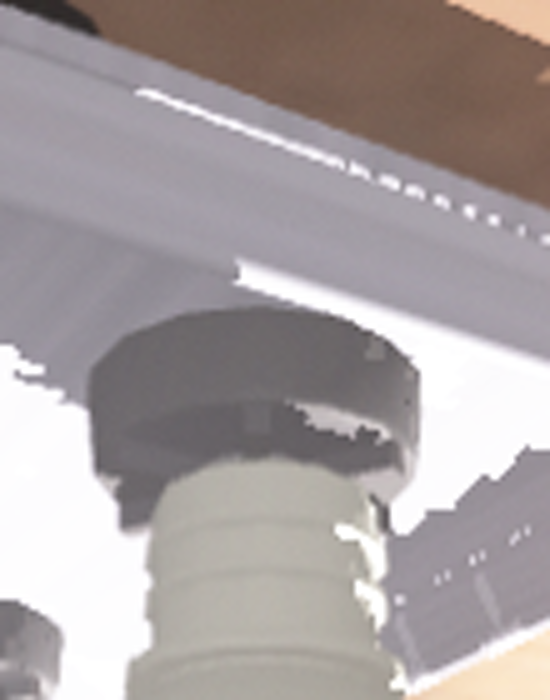

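Request:
step_arm --commands '[0,0,0,0.01,0.03,0,-0.3,0,0,0,0,0,0,0.4,0,0,0,0,0,0,0.4,0,0,0,0,0,0,0.4]'

```text
t: 20.12
position: [0.4936, -0.037, 0.1791]
orientation: [-1.568, 0.518, -1.044]
force: [0.7, 0.6, 1.2]
finger_gap: 0.689
```

```bash
python3 - <<'E'
from h import *
st=telemetry.state();T=toolT(st);print(st['t'],T[:3,3],st['finger_gap']*87,st['force'])
c=cam('wrist');crop(c,200,100,440,390,2.8,'w27.png')
up=T[:3,:3].T@[0,0,1];print('up in tool',up, 'world +y',T[:3,:3].T@[0,1,0])
E
```

```text
20.125 [ 0.49355705 -0.03698903  0.17910093] 59.94292939654695 [0.74973599 0.60024692 1.24113348]
up in tool [-0.49536002 -0.86868343  0.00274991] world +y [-0.75105793  0.42987134  0.50112136]
```

View pics/w27.png

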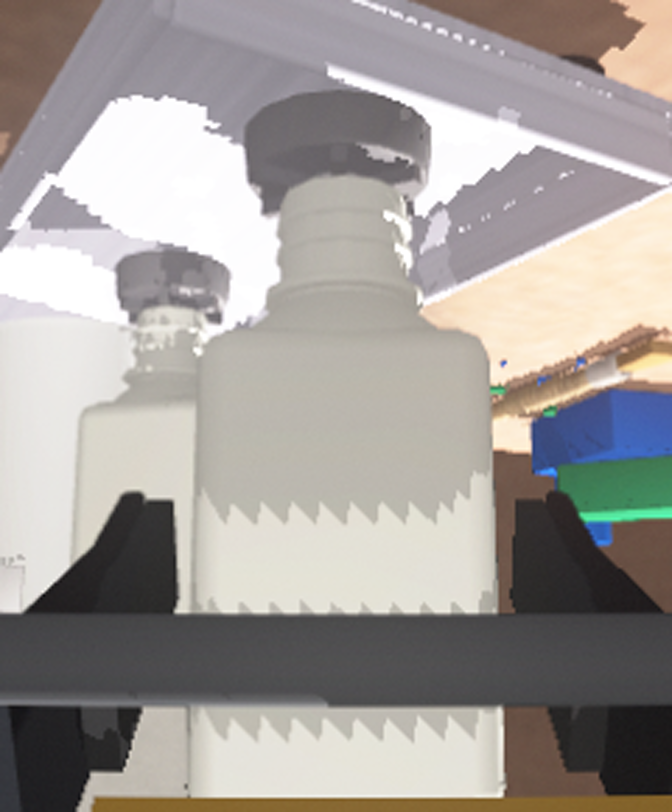

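Request:
step_arm --commands '[0,0,0,-0.3,-0.2,0,0.4,0,0,0,-0.6,-0.5,0,0.4,0,0,0,-0.6,-0.7,0,0.4,0,0,0,-0.6,-0.7,0,0.4]'

```text
t: 20.68
position: [0.476, -0.008, 0.2962]
orientation: [-1.573, 0.522, -1.045]
force: [0.0, -0.7, 1.6]
finger_gap: 0.699
```

```bash
python3 - <<'E'
from h import *
st=telemetry.state();T=toolT(st);print(st['t'],T[:3,3],st['joints'].round(2),st['force'])
c=cam('wrist');cv2.imwrite('pics/w28.png',c['frame'][:,:,::-1])
E
```

```text
20.675 [ 0.47601868 -0.00795666  0.29617887] [ 0.69  0.3  -1.15  2.14  1.42  1.36 -0.64] [ 0.04002737 -0.68724548  1.59506536]
```

View pics/w28.png

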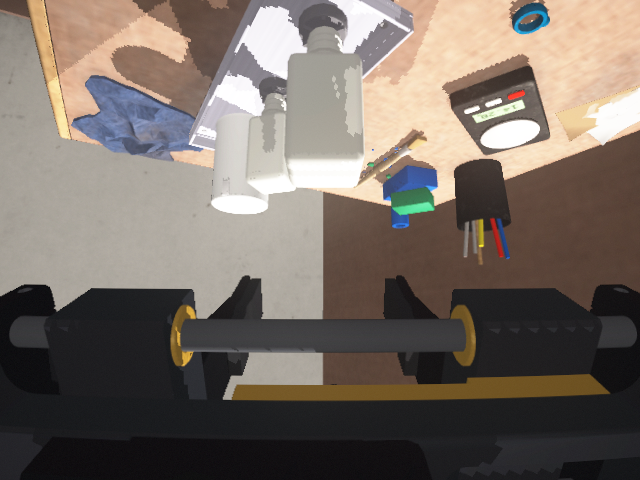

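```bash
python3 - <<'E'
from h import *
c=cam('wrist')
f=c['frame'][:,:,::-1].copy()
for q,r,h in ((thick,.0115,.104),(thin,.0085,.084)):
    for z,rr in ((.026,r),(.026+h,.023 if h>.1 else .017)):
        az=np.radians(-60 if h>.1 else -42)
        for k in range(4):
            a=az+np.pi/4+k*np.pi/2; s=rr*(2**.5 if z>.1 else 1)
            u=proj(c,[[q[0]+s*np.cos(a),q[1]+s*np.sin(a),z]])[0]; cv2.circle(f,tuple(int(round(v)) for v in u),1,(0,0,255),-1)
cv2.imwrite('pics/w29.png',cv2.resize(f[0:230,170:420],None,fx=3,fy=3,interpolation=cv2.INTER_CUBIC))
s=cam('side');crop(s,270,120,430,260,5,'sd29.png')
E
```

```text
(no output)
```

View pics/w29.png

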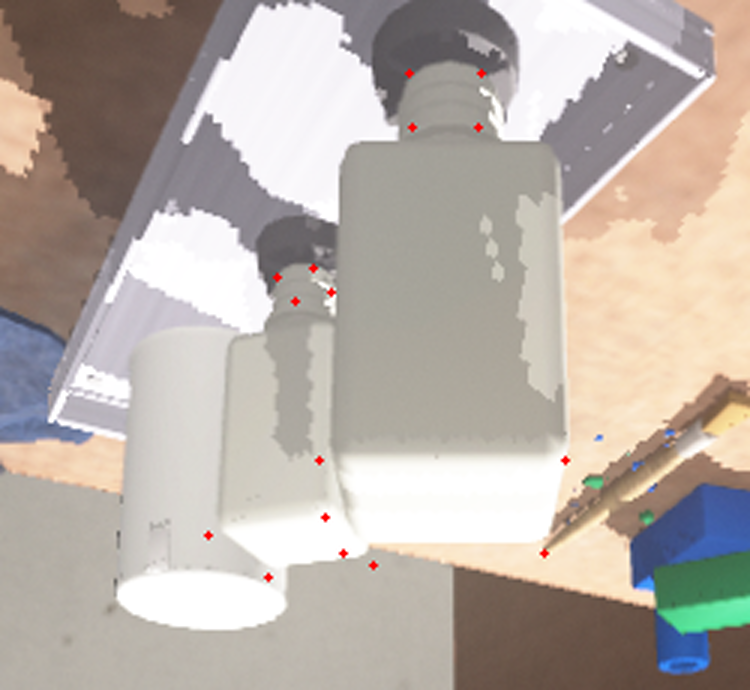

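View pics/sd29.png

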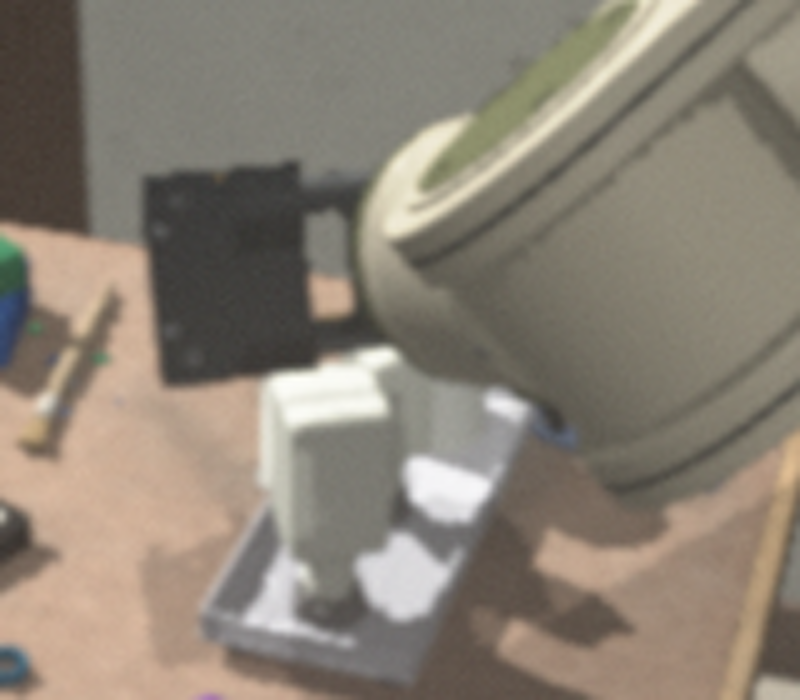

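Request:
step_arm --commands '[0,0,0.05,-0.4,-0.7,0.3,0.4,0,0,0.05,-0.4,-0.7,0.3,0.4,0,0,0.05,-0.2,-0.7,0.3,0.4,0,0,0.05,0,-0.5,0,0.4]'

```text
t: 21.32
position: [0.5208, -0.0127, 0.4018]
orientation: [-1.578, 0.845, -1.046]
force: [-0.7, -0.3, -0.0]
finger_gap: 0.7
```

```bash
python3 - <<'E'
from h import *
st=telemetry.state();T=toolT(st);print(st['t'],T[:3,3],st['joints'].round(2),st['force'])
c=cam('wrist');cv2.imwrite('pics/w30.png',c['frame'][:,:,::-1])
s=cam('side');crop(s,250,120,410,260,5,'sd30.png')
s=cam('scene');crop(s,190,150,480,350,2.7,'sc30.png')
E
```

```text
21.325 [ 0.52079696 -0.01267539  0.4017977 ] [ 0.92  0.19 -1.28  1.86  0.97  1.25 -0.15] [-0.745835   -0.34205585 -0.04183349]
```

View pics/w30.png

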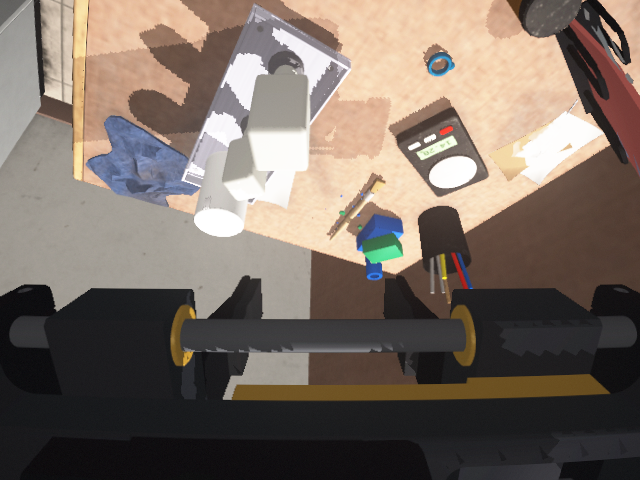

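View pics/sd30.png

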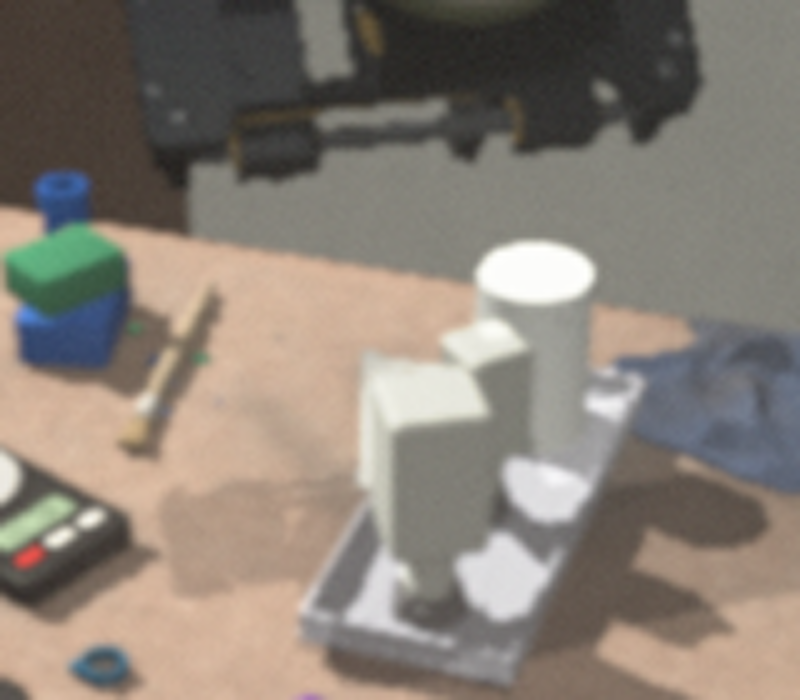

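View pics/sc30.png

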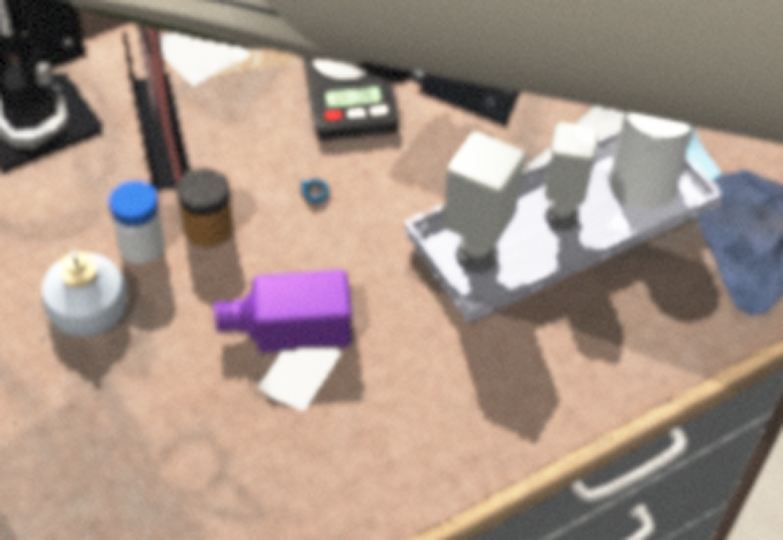

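```bash
python3 - <<'E'
from h import *
c=cam('scene');s=cam('side')
for n,q,h,a,b in (('L',thick,.13,(370.2,209.1),(335.6,198.8)),('S',thin,.11,(402.8,201.3),(347,188.8))):
    print(n,'pred scene',proj(c,[[*q,h]]),'obs',a,'-> at h',plane(c,[a],h)[0,:2],' side pred',proj(s,[[*q,h]]),b,plane(s,[b],h)[0,:2])
w=cam('wrist')
f=w['frame'][:,:,::-1].copy()
for q,z in ((thick,.13),(thin,.11)):
    for k in range(4):
        r=.023 if z>.12 else .017;az=np.radians(-60 if z>.12 else -42)
        a=az+np.pi/4+k*np.pi/2;u=proj(w,[[q[0]+1.414*r*np.cos(a),q[1]+1.414*r*np.sin(a),z]])[0];cv2.circle(f,tuple(int(round(v)) for v in u),1,(0,0,255),-1)
cv2.imwrite('pics/w31.png',cv2.resize(f[30:250,170:350],None,fx=3.4,fy=2.7*1.26,interpolation=cv2.INTER_CUBIC)[:600])
E
```

```text
L pred scene [[369.36825631 208.64096944]] obs (370.2, 209.1) -> at h [ 0.56516427 -0.16776739]  side pred [[336.87669549 197.08881473]] (335.6, 198.8) [ 0.56764022 -0.15967201]
S pred scene [[401.94928369 200.79971672]] obs (402.8, 201.3) -> at h [ 0.56348819 -0.24921504]  side pred [[347.52198517 186.38387061]] (347, 188.8) [ 0.56377021 -0.23793034]
```

View pics/w31.png

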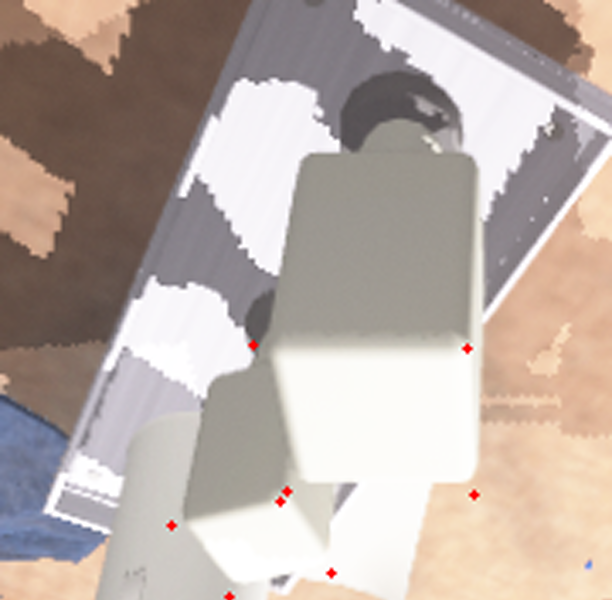

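```bash
python3 - <<'E'
from rig import order
print(order.finish_job())
E
```

```text
the job is handed in; nothing more can be done
None
```

Both bottles are upside down on their pegs and released: the large one on the thick peg, the small one on the thin peg. I handed the job in at about 21.5 s of the 64 s allowed. There was no verdict.

**Seating:** Just before release, each mouth measured 1–2 mm above its collar and within about 1.5 mm of the peg axis. In the wrist pictures after release, both mouths sit on their collars.

**Straightness:** In the scene camera, each bottle's top is within about 2 mm of straight above its peg.

**Other objects:** In the last scene picture the beaker, lamp, jar and purple bottle look as they did at the start. I checked these by eye and did not measure them. The arm ended well clear of everything.

**Disagreements and incidents:**
- **Side camera:** it placed things about 8–13 mm off in y, both at the bare pegs and at the finished bottles. I took this as a camera bias and did not rely on it.
- **Wrist camera:** the last overlays put the small bottle, and in the final view both bottles, a few pixels off prediction. I read this as calibration or arm lag. A tilt of 2–3° in the small bottle can't be ruled out from those views, but that is under the 8° limit.
- **Joint stops:** backing away from the small bottle ran two joints onto their range limits. The wrist force briefly reached about 120 N (90 N and 80 N on two axes), right at the 120 N limit, and dropped to near zero at once. I could not tell whether it passed the limit; the robot kept accepting moves afterwards.

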